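Fit the drying tubes to the boot dryer

ROBOT

A 7-joint arm with a two-finger parallel gripper is mounted at the origin on the work surface. World frame = base frame: x ahead of the robot, y to its left, z up, the work surface at z = 0. Lengths are in m, angles in rad, forces in N, time in s.
With the tool pointing down it reaches from about 0.425 to 0.875 m from the base axis. Payload 4.7 kg.
Tool frame: the origin (TCP) lies between the finger pads; the fingertips stand 14 mm ahead of it and the grasp point (between the pads) lies 5 mm behind it; z points along the fingers, y is the line along which they close (so a half turn about z gives the same grasp; the last joint's range is limited). The gripper opens to 87 mm and grips with 3 to 60 N. Pads are 19 mm wide; open, the fingers measure 117 mm over their backs; the gripper's body (75 mm by 190 mm) begins 51 mm behind the grasp point.
Start: joints at [1.292, 0.321, -0.07, 1.45, 0.023, 1.371, -0.057], TCP at [0.188, -0.622, 0.237] pointing down, gripper open.
Joint ranges: [-2.86, 2.86], [-0.3, 2.09], [-1.38, 1.24], [0.06, 2.45], [-1.56, 4.7], [0.09, 2.05], [-2.69, 2.69]. Speed limits (rad/s): [2.57, 2.57, 3.14, 3.14, 3.14, 3.14, 3.14].

INTERFACE

Orientations are given as a rotation vector (axis times angle).
In Python, from bench import ctrl gives the robot as it stands.
- The arm moves only by the tool step_arm, never from a script. Its argument "commands" is a list of rows, each an object with "travel": the shift along the tool's x, y, z in m, a list of three; "turn": the turn, a rotation vector about the tool's x, y, z in degrees, a list of three. A call has 1 to 5 rows; each row is the pose to reach, as a shift and turn from the pose commanded when the call began, along the tool's axes at that moment; what a row does not reach only later rows make up. A row lasts 1/10 s, in which the tool goes at most 50 mm and 8.59 degrees, less where a joint would pass 70% of its speed; a pose out of reach is approached as far as the arm can. A call with a gripper value outside its range is refused whole. "gripper" is the opening, from 0 (shut) to 1 (fully open), set as the call begins (left out, the last holds). The fingers move at their own pace and stop on an object; "force" is the grip in N (left out, the last holds). Time passes only in rows, so rows that repeat a pose let the fingers close. It gives the time, the measured TCP pose, the force, the opening and the grip force at its end, in the units of the state.
- ctrl.get_state(): the state, without advancing time (a new reading comes with each control period).
- ctrl.get_image(name): name is "scene" or "side" or "wrist"; returns the picture (480x640x3 uint8, red, green, blue); there is no depth.
- ctrl.camera_model(name): a dict with "fx", "fy", "cx", "cy" (pixels), "R" (3x3) and "t" (3): a world point X has camera coordinates R X + t; the wrist camera has in their place "T_tool_cam" (4x4, takes a point from camera to tool coordinates, whose origin is the TCP and whose axes are the flange's). Camera axes: x right, y down, z forward; pixel columns grow to the right and rows downward; lengths in m; the calibration is good to about 2 mm. A picture is of the moment at which its call begins: read the wrist's pose just before it. camera_model takes no time and is no camera call.
- ctrl.close_job(): hands the job in; it is judged then, once.
The state is a dict: "time": time; "joint_positions": joint angles; "qd": joint speeds; "joint_torque": joint torques, N m; "position": TCP position; "tool_rot": TCP orientation; "ft_force": force on the tool from outside, world axes, zero at the start; "torque": the same for the moment, N m; "grip_width": opening from 0.0 (shut) to 1.0 (fully open); "grip_force": force on a finger pad.
Only numpy, scipy, OpenCV 4.12 (cv2) and the standard library are available. Lean on these libraries where they do the work, as an engineer would, in place of code of your own. Each camera call takes 0.05 s, during which the arm holds its last target. There are 200 camera calls.

TASK

The boot dryer's blower is running, so first swing its damper handle fully shut. Then fit every drying tube that stands on the table to a port of its own, whichever you like: lugs into the slots, push down against the spring, a quarter turn clockwise to the stop, and let it spring up into its lock. When all are locked, swing the damper handle fully open again; leave the caddy, the bead cup and the boot brush where they are.

Things in the scene. Friction and masses are not known exactly. Their poses are not given: they have to be found in the camera images.
- dryer: grey boot dryer fixed to the table: square deck 230 x 230 mm, 72 mm high, with four equal twist-lock ports, and joined to its +y side a blower end (230 mm along x, 110 mm along y, 150 mm high) with the damper handle on top and an air inlet stub on its +x face. Origin on the table under the middle of the four ports; z up, y towards the blower end
- port0 (a point): rim centre of the -x, -y port, 97 mm above the table (axes as the dryer's). Every port is a collar 96 mm across, 25 mm above the deck, bore 65 mm, with a 7 mm thick lip at the rim. Two slots 19 mm wide, reaching 43 mm from the axis, cut the lip towards the dryer's +x and -x: a tube's lugs enter there. Let down, a tube rests on a sprung shutter disc, its foot 6.5 mm below the rim
- port1 (a point): rim centre of the -x, +y port, else as port0. The disc in each port pushes back with 2.8 N at first plus 0.7 N per mm: 11 N with a tube's foot 18.5 mm below the rim; it bottoms at 22 mm. The lugs clear the lip's underside when the foot is more than 15 mm below the rim; only then can the tube turn, and only clockwise seen from above, a quarter turn to a solid stop
- port2 (a point): rim centre of the +x, -y port, else as port0. At the stop of any port the lugs point along the dryer's +y and -y (tube's x along the dryer's y); let go there, the tube is sprung 4 mm up into pockets under the lip (each 19 mm wide for the 11 mm lugs) and is locked, its foot 11 mm below the rim. Let go short of the pockets, its foot stays 15 mm below the rim and it is not locked
- port3 (a point): rim centre of the +x, +y port, else as port0. Port axes are 115 mm apart along the dryer's x and y. A tube not yet turned stands with its foot 6.5 mm below the rim and lugs towards the dryer's x; it may be gripped there and pressed and turned. A locked tube sits with a little play
- damper (a joint): damper handle of the dryer, turning about a vertical axis; 0 = shut (handle points along the dryer's +y), 1.571 = open (handle points along the dryer's -x, in line with the air inlet), growing anticlockwise seen from above; a stop at each end; stays where it is left (friction 0.12 N m)
- damper_pivot (a point): point on the damper's axis at half height of its handle bar, 177 mm above the table, 170 mm from the dryer's origin along its +y; axes as the dryer's
- damper_grip (a point): point in the middle of the damper's aluminium handle bar, 55 mm out from the axis. The bar is straight, 14 mm wide, 22 mm high (166 to 188 mm above the table, 16 mm clear above the blower end) and reaches from 14 mm behind the axis to 81 mm out; its own y points outwards along it
- tube0_mid (a point): black drying tube, 120 mm long, 0.2 kg, loose, upright on its foot; absent in some runs. Point on its axis 60 mm above the foot. Neck round, 59 mm, with a steel ring at the foot (bottom edge 56 mm) and two lugs 2 to 8 mm above the foot, reaching 40 mm from the axis along own +x and -x, 11 mm wide. Top, from 76 mm up, flattened, to be gripped: 60 mm along own x, 26 mm thick along own y. All alike
- tube1_mid (a point): black drying tube, 120 mm long, 0.2 kg, loose, upright on its foot; absent in some runs. Point on its axis 60 mm above the foot. Neck round, 59 mm, with a steel ring at the foot (bottom edge 56 mm) and two lugs 2 to 8 mm above the foot, reaching 40 mm from the axis along own +x and -x, 11 mm wide. Top, from 76 mm up, flattened, to be gripped: 60 mm along own x, 26 mm thick along own y. All alike
- tube2_mid (a point): black drying tube, 120 mm long, 0.2 kg, loose, upright on its foot; absent in some runs. Point on its axis 60 mm above the foot. Neck round, 59 mm, with a steel ring at the foot (bottom edge 56 mm) and two lugs 2 to 8 mm above the foot, reaching 40 mm from the axis along own +x and -x, 11 mm wide. Top, from 76 mm up, flattened, to be gripped: 60 mm along own x, 26 mm thick along own y. All alike
- tube3_mid (a point): black drying tube, 120 mm long, 0.2 kg, loose, upright on its foot; absent in some runs. Point on its axis 60 mm above the foot. Neck round, 59 mm, with a steel ring at the foot (bottom edge 56 mm) and two lugs 2 to 8 mm above the foot, reaching 40 mm from the axis along own +x and -x, 11 mm wide. Top, from 76 mm up, flattened, to be gripped: 60 mm along own x, 26 mm thick along own y. All alike
- caddy_rim (a point): point on the rim of the revolving plastic caddy (210 mm wide, on the table beyond the dryer to the robot's right) that holds a knitting gauge, a thimble and pliers; leave it alone
- bead_cup_mid (a point): glass cup of wooden beads, 66 mm wide, 85 mm high, point half-way up; leave it alone
- boot_brush_mid (a point): wooden boot brush 190 x 48 x 40 mm lying bristles down, point at its middle; leave it alone
Not all that is in view belongs to the job. Leave any yellow look-alike of the part that bears tube1_mid alone. What is shaped like the part that bears tube2_mid but red is not meant.

How it is judged:
On the way, in this order (a step that is already met when the one before it is completed fails the run):
1. the damper is shut (handle within 0.12 rad of its shut stop) (value of joint damper below 0.12 rad), for 0.2 s.
2. every tube is locked in a port while the damper is still shut (within 0.2 rad) (((horizontal distance between tube0_mid and port0 below 0.008 m and z of tube0_mid in the frame of port0 between 0.0465 and 0.0515 m and angle between the x axis of tube0_mid and the y axis of port0, either way round below 0.2 rad) or (horizontal distance between tube0_mid and port1 below 0.008 m and z of tube0_mid in the frame of port1 between 0.0465 and 0.0515 m and angle between the x axis of tube0_mid and the y axis of port1, either way round below 0.2 rad) or (horizontal distance between tube0_mid and port2 below 0.008 m and z of tube0_mid in the frame of port2 between 0.0465 and 0.0515 m and angle between the x axis of tube0_mid and the y axis of port2, either way round below 0.2 rad) or (horizontal distance between tube0_mid and port3 below 0.008 m and z of tube0_mid in the frame of port3 between 0.0465 and 0.0515 m and angle between the x axis of tube0_mid and the y axis of port3, either way round below 0.2 rad)) and ((horizontal distance between tube1_mid and port0 below 0.008 m and z of tube1_mid in the frame of port0 between 0.0465 and 0.0515 m and angle between the x axis of tube1_mid and the y axis of port0, either way round below 0.2 rad) or (horizontal distance between tube1_mid and port1 below 0.008 m and z of tube1_mid in the frame of port1 between 0.0465 and 0.0515 m and angle between the x axis of tube1_mid and the y axis of port1, either way round below 0.2 rad) or (horizontal distance between tube1_mid and port2 below 0.008 m and z of tube1_mid in the frame of port2 between 0.0465 and 0.0515 m and angle between the x axis of tube1_mid and the y axis of port2, either way round below 0.2 rad) or (horizontal distance between tube1_mid and port3 below 0.008 m and z of tube1_mid in the frame of port3 between 0.0465 and 0.0515 m and angle between the x axis of tube1_mid and the y axis of port3, either way round below 0.2 rad)) and ((horizontal distance between tube2_mid and port0 below 0.008 m and z of tube2_mid in the frame of port0 between 0.0465 and 0.0515 m and angle between the x axis of tube2_mid and the y axis of port0, either way round below 0.2 rad) or (horizontal distance between tube2_mid and port1 below 0.008 m and z of tube2_mid in the frame of port1 between 0.0465 and 0.0515 m and angle between the x axis of tube2_mid and the y axis of port1, either way round below 0.2 rad) or (horizontal distance between tube2_mid and port2 below 0.008 m and z of tube2_mid in the frame of port2 between 0.0465 and 0.0515 m and angle between the x axis of tube2_mid and the y axis of port2, either way round below 0.2 rad) or (horizontal distance between tube2_mid and port3 below 0.008 m and z of tube2_mid in the frame of port3 between 0.0465 and 0.0515 m and angle between the x axis of tube2_mid and the y axis of port3, either way round below 0.2 rad)) and ((horizontal distance between tube3_mid and port0 below 0.008 m and z of tube3_mid in the frame of port0 between 0.0465 and 0.0515 m and angle between the x axis of tube3_mid and the y axis of port0, either way round below 0.2 rad) or (horizontal distance between tube3_mid and port1 below 0.008 m and z of tube3_mid in the frame of port1 between 0.0465 and 0.0515 m and angle between the x axis of tube3_mid and the y axis of port1, either way round below 0.2 rad) or (horizontal distance between tube3_mid and port2 below 0.008 m and z of tube3_mid in the frame of port2 between 0.0465 and 0.0515 m and angle between the x axis of tube3_mid and the y axis of port2, either way round below 0.2 rad) or (horizontal distance between tube3_mid and port3 below 0.008 m and z of tube3_mid in the frame of port3 between 0.0465 and 0.0515 m and angle between the x axis of tube3_mid and the y axis of port3, either way round below 0.2 rad)) and value of joint damper below 0.2 rad), for 0.3 s.
3. the damper is open (handle within 0.12 rad of its open stop) (value of joint damper above 1.45 rad), for 0.2 s.
At the end, for the whole second after the job is handed in: Every tube present is locked in a port: within 8 mm of the port's axis, middle 46.5 to 51.5 mm above the rim (sprung up into the pockets), its lugs within 0.2 rad of the line through the pockets; the damper handle is within 0.12 rad of fully open and at rest (((horizontal distance between tube0_mid and port0 below 0.008 m and z of tube0_mid in the frame of port0 between 0.0465 and 0.0515 m and angle between the x axis of tube0_mid and the y axis of port0, either way round below 0.2 rad) or (horizontal distance between tube0_mid and port1 below 0.008 m and z of tube0_mid in the frame of port1 between 0.0465 and 0.0515 m and angle between the x axis of tube0_mid and the y axis of port1, either way round below 0.2 rad) or (horizontal distance between tube0_mid and port2 below 0.008 m and z of tube0_mid in the frame of port2 between 0.0465 and 0.0515 m and angle between the x axis of tube0_mid and the y axis of port2, either way round below 0.2 rad) or (horizontal distance between tube0_mid and port3 below 0.008 m and z of tube0_mid in the frame of port3 between 0.0465 and 0.0515 m and angle between the x axis of tube0_mid and the y axis of port3, either way round below 0.2 rad)) and ((horizontal distance between tube1_mid and port0 below 0.008 m and z of tube1_mid in the frame of port0 between 0.0465 and 0.0515 m and angle between the x axis of tube1_mid and the y axis of port0, either way round below 0.2 rad) or (horizontal distance between tube1_mid and port1 below 0.008 m and z of tube1_mid in the frame of port1 between 0.0465 and 0.0515 m and angle between the x axis of tube1_mid and the y axis of port1, either way round below 0.2 rad) or (horizontal distance between tube1_mid and port2 below 0.008 m and z of tube1_mid in the frame of port2 between 0.0465 and 0.0515 m and angle between the x axis of tube1_mid and the y axis of port2, either way round below 0.2 rad) or (horizontal distance between tube1_mid and port3 below 0.008 m and z of tube1_mid in the frame of port3 between 0.0465 and 0.0515 m and angle between the x axis of tube1_mid and the y axis of port3, either way round below 0.2 rad)) and ((horizontal distance between tube2_mid and port0 below 0.008 m and z of tube2_mid in the frame of port0 between 0.0465 and 0.0515 m and angle between the x axis of tube2_mid and the y axis of port0, either way round below 0.2 rad) or (horizontal distance between tube2_mid and port1 below 0.008 m and z of tube2_mid in the frame of port1 between 0.0465 and 0.0515 m and angle between the x axis of tube2_mid and the y axis of port1, either way round below 0.2 rad) or (horizontal distance between tube2_mid and port2 below 0.008 m and z of tube2_mid in the frame of port2 between 0.0465 and 0.0515 m and angle between the x axis of tube2_mid and the y axis of port2, either way round below 0.2 rad) or (horizontal distance between tube2_mid and port3 below 0.008 m and z of tube2_mid in the frame of port3 between 0.0465 and 0.0515 m and angle between the x axis of tube2_mid and the y axis of port3, either way round below 0.2 rad)) and ((horizontal distance between tube3_mid and port0 below 0.008 m and z of tube3_mid in the frame of port0 between 0.0465 and 0.0515 m and angle between the x axis of tube3_mid and the y axis of port0, either way round below 0.2 rad) or (horizontal distance between tube3_mid and port1 below 0.008 m and z of tube3_mid in the frame of port1 between 0.0465 and 0.0515 m and angle between the x axis of tube3_mid and the y axis of port1, either way round below 0.2 rad) or (horizontal distance between tube3_mid and port2 below 0.008 m and z of tube3_mid in the frame of port2 between 0.0465 and 0.0515 m and angle between the x axis of tube3_mid and the y axis of port2, either way round below 0.2 rad) or (horizontal distance between tube3_mid and port3 below 0.008 m and z of tube3_mid in the frame of port3 between 0.0465 and 0.0515 m and angle between the x axis of tube3_mid and the y axis of port3, either way round below 0.2 rad)) and value of joint damper above 1.45 rad and velocity of joint damper below 0.05 rad/s); the robot touches nothing.
It fails at once if the caddy is turned or pushed (rim point moves over 30 mm) (distance of caddy_rim from where it was at the start of the episode above 0.03 m).
It fails at once if the bead cup is moved over 30 mm (distance of bead_cup_mid from where it was at the start of the episode above 0.03 m).
It fails at once if the boot brush is moved over 30 mm (distance of boot_brush_mid from where it was at the start of the episode above 0.03 m).
Of tube0, tube1, tube2, tube3 only 3 to 4 are there at a start; the rules pass over those that are not, and their reading is None.
At some moment in a run one of tube0, tube1, tube2, tube3 may be knocked a few centimetres aside while the robot is not near it.
It also fails if it takes over 210 s, if anything falls off the work surface, if the arm or the gripper's body presses on something with over 40 N, if the wrist force passes 120 N, or if a joint passes its speed limit or range.

## Working session

There is one attempt and no reset: what is moved stays moved. The work goes in short steps, Python scripts to look and compute and a tool call to move; the robot and the scene stay as the last step left them, time stands still between calls to the robot, and variables do not carry over. Pictures are saved under pics/ and viewed, at most 14 in all, crops included, and the job is handed in when it is done.

Besides the shell and the picture viewer there is one more tool, called after "Emit:" in YAML: its name, and indented under it one key for each argument. step_arm: Moves the arm, as the interface text tells. Its arguments: {"type":"object","properties":{"commands":{"type":"array"},"gripper":{"type":"number"},"force":{"type":"number"}},"required":["commands"]}

```bash
ls; mkdir -p pics; python3 - <<'E'
from bench import ctrl
import cv2,numpy as np
s=ctrl.get_state();print({k:np.round(v,3) for k,v in s.items()})
for n in ("scene","side"):
    im=ctrl.get_image(n);cv2.imwrite(f"pics/{n}0.png",im[:,:,::-1])
for n in ("scene","side","wrist"):
    print(n,{k:np.round(v,4).tolist() for k,v in ctrl.camera_model(n).items()})
E
```

```text
pics
{'time': np.float64(0.0), 'joint_positions': array([ 1.292,  0.322, -0.07 ,  1.452,  0.023,  1.371, -0.057]), 'qd': array([-0.001,  0.001, -0.   , -0.001,  0.   , -0.   ,  0.   ]), 'joint_torque': array([-0.0000e+00, -4.9129e+01, -4.0400e-01, -3.1253e+01, -6.4000e-02,
        4.4000e-02,  0.0000e+00]), 'position': array([ 0.187, -0.622,  0.235]), 'tool_rot': array([-3.106e+00, -4.580e-01,  1.000e-03]), 'ft_force': array([ 0.376, -0.34 , -0.273]), 'torque': array([0.025, 0.026, 0.008]), 'grip_force': np.float64(0.0), 'grip_width': np.float64(0.997)}
scene {'fx': 537.7422, 'fy': 537.7422, 'cx': 326.9728, 'cy': 238.5751, 'R': [[0.655, 0.7555, 0.0119], [0.5575, -0.4725, -0.6826], [-0.5101, 0.4537, -0.7307]], 't': [-0.3907, -0.1916, 1.526]}
side {'fx': 603.3994, 'fy': 603.3994, 'cx': 315.2285, 'cy': 237.3937, 'R': [[-0.8152, -0.579, -0.009], [-0.333, 0.4815, -0.8107], [0.4738, -0.6579, -0.5853]], 't': [0.4877, 0.2692, 1.2796]}
wrist {'fx': 394.0573, 'fy': 394.0573, 'cx': 316.699, 'cy': 238.6678, 'T_tool_cam': [[0.0005, -0.9682, -0.2501, 0.0674], [1.0, 0.0002, 0.0013, 0.0], [-0.0012, -0.2501, 0.9682, -0.1489], [0.0, 0.0, 0.0, 1.0]]}
```

View pics/scene0.png

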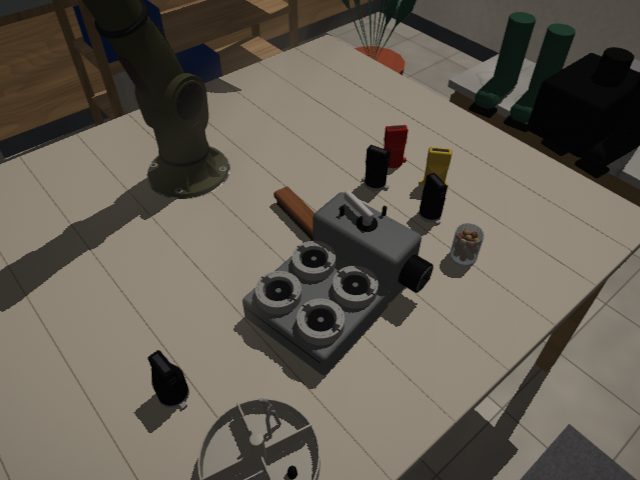

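View pics/side0.png

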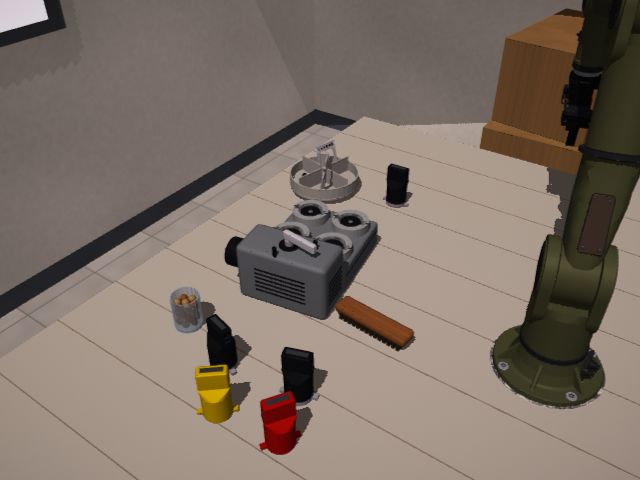

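Candidates in the scene view: black tubes at (376,167), (433,197) and (168,378) are the ones wanted. Red (396,145) and yellow (437,165) are decoys. The dryer ports are at about (315,258), (278,290), (355,285) and (320,320). The damper handle runs from (350,196) to (375,222), which is open. Next I measure these.

```bash
cat > h.py <<'E'
from bench import ctrl
import cv2,numpy as np
from scipy.spatial.transform import Rotation as Ro
def cam(n,s=None):
    m=ctrl.camera_model(n);K=np.array([[m['fx'],0,m['cx']],[0,m['fy'],m['cy']],[0,0,1]])
    if n=='wrist':
        s=s or ctrl.get_state();T=np.eye(4);T[:3,:3]=Ro.from_rotvec(s['tool_rot']).as_matrix();T[:3,3]=s['position']
        W=T@np.array(m['T_tool_cam']);return K,W[:3,:3].T,-W[:3,:3].T@W[:3,3]
    return K,np.array(m['R']),np.array(m['t'])
def ray(c,px):
    K,R,t=c;d=R.T@np.linalg.solve(K,[px[0],px[1],1]);return -R.T@t,d
def onz(c,px,z):
    o,d=ray(c,px);return o+d*(z-o[2])/d[2]
def proj(c,X):
    K,R,t=c;p=K@(R@np.asarray(X)+t);return p[:2]/p[2]
def tri(r):
    A=sum(np.eye(3)-np.outer(d,d)/(d@d) for o,d in r);b=sum((np.eye(3)-np.outer(d,d)/(d@d))@o for o,d in r)
    return np.linalg.solve(A,b)
def yaw(s): # world angle of tool x (tool down)
    R=Ro.from_rotvec(s['tool_rot']).as_matrix();return np.degrees(np.arctan2(R[1,0],R[0,0]))
def plan(xyz,closeang=None):
    "travel in tool axes + turn about tool z so that tool y lies at world angle closeang (deg, mod 180)"
    s=ctrl.get_state();R=Ro.from_rotvec(s['tool_rot']).as_matrix()
    print('travel mm',np.round(1000*R.T@(np.array(xyz)-s['position']),1),'q7',round(s['joint_positions'][6],2),'yawx',round(yaw(s),1))
    if closeang is not None:
        ya=np.degrees(np.arctan2(R[1,1],R[0,1]));d=(closeang-ya+90)%180-90
        print('turn z',round(-d,1))
E
python3 - <<'E'
from h import *
S,D=cam('scene'),cam('side')
P={}
for k,p in dict(pA=(315,258),pB=(278,290),pC=(355,285),pD=(320,320)).items(): print(k,onz(S,p,.097)[:2].round(3),np.linalg.norm(onz(S,p,.097)[:2]).round(3))
print('handle ends',onz(S,(350,196),.188).round(3),onz(S,(378,224),.188).round(3))
# tubes: dark blobs, both views
A=cv2.imread('pics/scene0.png');B=cv2.imread('pics/side0.png')
def blob(im,box):
    x0,y0,x1,y1=box;g=im[y0:y1,x0:x1].max(2);m=(g<42).astype('uint8')
    n,l,st,ce=cv2.connectedComponentsWithStats(m);i=1+st[1:,4].argmax();print(st[i]);return ce[i]+[x0,y0]
for n,a,b in (('near',(355,135,392,195),(278,340,318,405)),('far',(418,170,450,225),(203,310,240,375)),('right',(145,345,190,410),(382,160,412,206))):
    pa,pb=blob(A,a),blob(B,b);X=tri([ray(S,pa),ray(D,pb)]);print(n,pa,pb,X.round(3),np.linalg.norm(X[:2]).round(3),proj(S,X).round(1))
E
```

```text
pA [0.546 0.008] 0.546
pB [ 0.563 -0.108] 0.573
pC [0.657 0.024] 0.658
pD [ 0.677 -0.09 ] 0.683
handle ends [0.518 0.132 0.188] [0.62  0.119 0.188]
[  9  10  27  44 890]
[   3    7   33   56 1360]
near [376.6258427  166.64606742] [297.94705882 374.27279412] [0.38  0.365 0.062] 0.527 [376.7 166.7]
[  1   3  28  47 943]
[   3    4   32   55 1142]
far [432.30434783 197.27995758] [220.45971979 343.80210158] [0.56  0.39  0.061] 0.682 [433.1 197.3]
[   3    6   40   56 1419]
[  4   4  23  41 727]
right [167.24171952 380.62367865] [396.5213205  184.67262724] [ 0.575 -0.381  0.06 ] 0.69 [167.5 380.7]
```

Three black tubes are present. The dryer origin is at about (0.611,-0.042) with yaw about 8.5°, and the port spacing comes out near 115 mm. I'll go above the damper handle, then rotate the tool.

Emit:
step_arm:
  commands:
    - {"travel": [0.203, -0.133, -0.033], "turn": [0, 0, 0]}
    - {"travel": [0.203, -0.133, -0.033], "turn": [0, 0, 0]}
    - {"travel": [0.203, -0.133, -0.033], "turn": [0, 0, 0]}
    - {"travel": [0.203, -0.133, -0.033], "turn": [0, 0, 0]}
    - {"travel": [0.203, -0.133, -0.033], "turn": [0, 0, 0]}

```text
time: 0.6
position: [0.345, -0.434, 0.2696]
tool_rot: [-3.107, -0.46, -0.0]
ft_force: [0.1, -0.1, -0.3]
grip_width: 1.0
grip_force: 0.0
```

Emit:
step_arm:
  commands:
    - {"travel": [0.203, -0.133, -0.033], "turn": [0, 0, 0]}
    - {"travel": [0.203, -0.133, -0.033], "turn": [0, 0, 0]}
    - {"travel": [0.203, -0.133, -0.033], "turn": [0, 0, 0]}
    - {"travel": [0.203, -0.133, -0.033], "turn": [0, 0, 0]}
    - {"travel": [0.203, -0.133, -0.033], "turn": [0, 0, 0]}

```text
time: 1.1
position: [0.5007, -0.248, 0.3027]
tool_rot: [-3.108, -0.46, -0.0]
ft_force: [0.5, -1.0, 0.0]
grip_width: 1.004
grip_force: 0.0
```

Emit:
step_arm:
  commands:
    - {"travel": [0, 0, 0], "turn": [0, 0, -43]}
    - {"travel": [0, 0, 0], "turn": [0, 0, -43]}
    - {"travel": [0, 0, 0], "turn": [0, 0, -43]}
    - {"travel": [0, 0, 0], "turn": [0, 0, -43]}
    - {"travel": [0, 0, 0], "turn": [0, 0, -43]}

```text
time: 1.6
position: [0.4993, -0.2504, 0.302]
tool_rot: [-2.719, -1.573, 0.001]
ft_force: [0.2, 0.6, -0.5]
grip_width: 0.997
grip_force: 0.0
```

Emit:
step_arm:
  commands:
    - {"travel": [0, 0, 0], "turn": [0, 0, -43]}
    - {"travel": [0, 0, 0], "turn": [0, 0, -43]}
    - {"travel": [0, 0, 0], "turn": [0, 0, -43]}
    - {"travel": [0, 0, 0], "turn": [0, 0, -43]}
    - {"travel": [0, 0, 0], "turn": [0, 0, -43]}

```text
time: 2.1
position: [0.4993, -0.2504, 0.302]
tool_rot: [-1.954, -2.459, 0.0]
ft_force: [0.0, 0.5, 0.4]
grip_width: 0.999
grip_force: 0.0
```

```bash
python3 -c "
from h import *
s=ctrl.get_state();print(s['position'],yaw(s),s['joint_positions'])
plan((.532,.119,.30),98.5)"
```

```text
[ 0.49927836 -0.25038462  0.30203751] 103.07545046119813 [ 0.87746812  0.13229206 -0.5073609   1.56421337  0.06445619  1.46272442
  0.59501533]
travel mm [352.4 115.4   2.2] q7 0.6 yawx 103.1
turn z -85.4
```

Emit:
step_arm:
  commands:
    - {"travel": [0.176, 0.058, 0]}
    - {"travel": [0.176, 0.058, 0]}
    - {"travel": [0.176, 0.058, 0]}
    - {"travel": [0.176, 0.058, 0]}
    - {"travel": [0.176, 0.058, 0]}

```text
$.commands[0]: bad value
```

Emit:
step_arm:
  commands:
    - {"travel": [0.176, 0.058, 0]}
    - {"travel": [0.176, 0.058, 0]}
    - {"travel": [0.176, 0.058, 0]}
    - {"travel": [0.176, 0.058, 0]}
    - {"travel": [0.176, 0.058, 0]}

```text
$.commands[0]: bad value
```

Emit:
step_arm:
  commands:
    - {"turn": [0, 0, -42.7], "travel": [0, 0, 0]}
    - {"turn": [0, 0, -42.7], "travel": [0, 0, 0]}
    - {"turn": [0, 0, -42.7], "travel": [0, 0, 0]}
    - {"turn": [0, 0, -42.7], "travel": [0, 0, 0]}
    - {"turn": [0, 0, -42.7], "travel": [0, 0, 0]}

```text
time: 2.6
position: [0.4992, -0.2504, 0.302]
tool_rot: [-0.924, -3.002, -0.0]
ft_force: [0.3, -0.1, -0.4]
grip_width: 1.003
grip_force: 0.0
```

Emit:
step_arm:
  commands:
    - {"turn": [0, 0, -42.7], "travel": [0, 0, 0]}
    - {"turn": [0, 0, -42.7], "travel": [0, 0, 0]}
    - {"turn": [0, 0, -42.7], "travel": [0, 0, 0]}
    - {"turn": [0, 0, -42.7], "travel": [0, 0, 0]}
    - {"turn": [0, 0, -42.7], "travel": [0, 0, 0]}

```text
time: 3.1
position: [0.4993, -0.2504, 0.302]
tool_rot: [0.232, -3.132, -0.001]
ft_force: [0.4, 0.6, -0.2]
grip_width: 0.998
grip_force: 0.0
```

```bash
python3 -c "
from h import *
plan((.532,.119,.18),98.5)
s=ctrl.get_state();print(s['position'],s['joint_positions'].round(2));cv2.imwrite('pics/w1.png',ctrl.get_image('wrist')[:,:,::-1])
c=cam('wrist',s);print(proj(c,(.532,.119,.188)),proj(c,(.586,.127,.188)))"
```

```text
travel mm [-86.9 360.5 122.2] q7 2.07 yawx -171.5
turn z -0.0
[ 0.49925407 -0.25040292  0.30204819] [ 0.97  0.14 -0.61  1.56  0.08  1.46  2.07]
[801.23216505 352.89016052] [779.54478909 415.58787671]
```

View pics/w1.png

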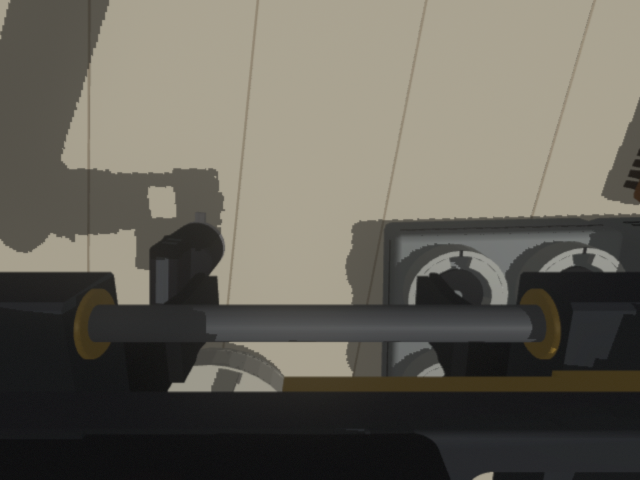

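The wrist view shows the right-hand tube at (185,260) and the deck ports at (460,290) and (585,280). The gripper covers the lower half, so targets show only on the tool's +x side. Now on to the damper.

Emit:
step_arm:
  commands:
    - {"travel": [-0.043, 0.18, 0], "turn": [0, 0, 0]}
    - {"travel": [-0.043, 0.18, 0], "turn": [0, 0, 0]}
    - {"travel": [-0.043, 0.18, 0], "turn": [0, 0, 0]}
    - {"travel": [-0.043, 0.18, 0], "turn": [0, 0, 0]}
    - {"travel": [-0.043, 0.18, 0], "turn": [0, 0, 0]}

```text
time: 3.65
position: [0.5169, -0.059, 0.303]
tool_rot: [-0.235, 3.132, 0.002]
ft_force: [0.3, 0.4, 0.0]
grip_width: 0.999
grip_force: 0.0
```

Emit:
step_arm:
  commands:
    - {"travel": [-0.083, 0.18, 0], "turn": [0, 0, 0]}
    - {"travel": [-0.083, 0.18, 0], "turn": [0, 0, 0]}
    - {"travel": [-0.083, 0.18, 0], "turn": [0, 0, 0]}
    - {"travel": [-0.083, 0.18, 0], "turn": [0, 0, 0]}
    - {"travel": [-0.083, 0.18, 0], "turn": [0, 0, 0]}

```text
time: 4.15
position: [0.5726, 0.1321, 0.302]
tool_rot: [0.237, -3.132, -0.009]
ft_force: [0.3, 0.8, -0.5]
grip_width: 1.003
grip_force: 0.0
```

```bash
python3 -c "
from h import *
plan((.532,.119,.18),98.5)
s=ctrl.get_state();print(s['position'],s['joint_positions'].round(2));cv2.imwrite('pics/w2.png',ctrl.get_image('wrist')[:,:,::-1])
c=cam('wrist',s);print(proj(c,(.532,.119,.188)),proj(c,(.586,.127,.188)))"
```

```text
travel mm [ 42.1  -7.6 121.9] q7 1.3 yawx -171.3
turn z 0.2
[0.57260449 0.13209584 0.30195602] [ 0.47  0.27 -0.9   1.49  0.2   1.49  1.3 ]
[306.00294523 178.39426431] [306.19368465 257.15318894]
```

View pics/w2.png

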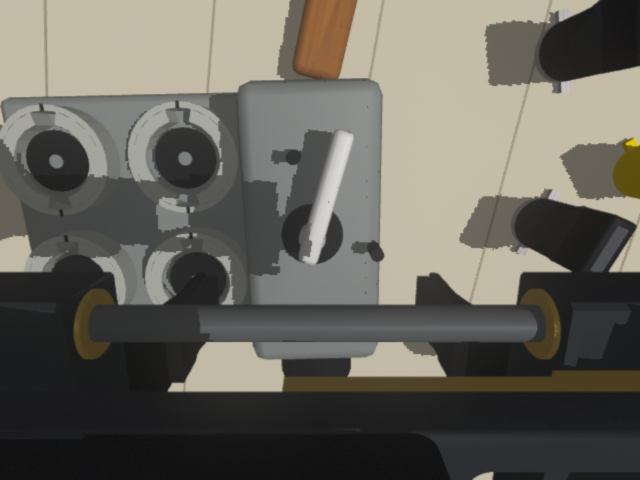

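The handle runs from its tip at (345,133) to its tail at (310,262), with the pivot boss at (312,235). The ports are centred at (185,158) and (56,161).

```bash
python3 -c "
from h import *
s=ctrl.get_state();c=cam('wrist',s)
a=onz(c,(345,133),.188);b=onz(c,(310,262),.188);print(a,b,np.linalg.norm(a-b),np.degrees(np.arctan2(*(a-b)[1::-1])))
for p in((185,158),(56,161),(75,275),(198,280)): print(onz(c,p,.09))
u=(a-b)/np.linalg.norm(a-b);print('pivot',b+.014*u,'grip',b+.069*u)
g=b+.069*u;plan((g[0],g[1],.18),np.degrees(np.arctan2(u[1],u[0]))+90)
"
```

```text
[0.49968075 0.13522073 0.188     ] [0.58925756 0.12535939 0.188     ] 0.09011797974780932 173.71771226059244
[0.54029125 0.00344772 0.09      ]
[ 0.55996249 -0.11103224  0.09      ]
[ 0.66715966 -0.0946797   0.09      ]
[0.65487901 0.02339885 0.09      ]
pivot [0.57534163 0.12689137 0.188     ] grip [0.52067191 0.13290985 0.188     ]
travel mm [ 50.7  12.4 121.9] q7 1.3 yawx -171.6
turn z 14.7
```

Handle at about 174° and dryer yaw about 9.6°, so the damper reads about 1.29 rad. I go down and grip the bar 50 mm out from the pivot, then swing 76° clockwise.

Emit:
step_arm:
  commands:
    - {"travel": [0.043, 0.006, 0], "turn": [0, 0, 8]}
    - {"travel": [0.043, 0.006, 0], "turn": [0, 0, 14.7]}
    - {"travel": [0.043, 0.006, 0.04], "turn": [0, 0, 14.7]}
    - {"travel": [0.043, 0.006, 0.08], "turn": [0, 0, 14.7]}
    - {"travel": [0.043, 0.006, 0.12], "turn": [0, 0, 14.7]}
  gripper: 0.6

```text
time: 4.7
position: [0.5303, 0.1206, 0.1813]
tool_rot: [0.189, 3.135, -0.003]
ft_force: [1.2, -1.3, 0.2]
grip_width: 0.644
grip_force: 0.0
```

Emit:
step_arm:
  commands:
    - {"travel": [0, 0, 0], "turn": [0, 0, 0]}
    - {"travel": [0, 0, 0], "turn": [0, 0, 0]}
    - {"travel": [0, 0, 0], "turn": [0, 0, 0]}
    - {"travel": [0, 0, 0], "turn": [0, 0, 0]}
    - {"travel": [0, 0, 0], "turn": [0, 0, 0]}
  gripper: 0.0
  force: 8

```text
time: 5.2
position: [0.531, 0.1256, 0.1846]
tool_rot: [0.178, 3.133, 0.004]
ft_force: [-0.5, 4.3, 2.4]
grip_width: 0.234
grip_force: 2.3
```

```bash
python3 -c "
from h import *
s=ctrl.get_state();print(s['position'],s['ft_force'],s['grip_width']*87,s['grip_force'],yaw(s))"
```

```text
[0.53097692 0.12564548 0.18460795] [-0.52183832  4.25096707  2.40553194] 20.356854558584608 2.3476778785698116 173.49035947859662
```

Emit:
step_arm:
  commands:
    - {"travel": [0, 0, 0], "turn": [0, 0, 0]}
    - {"travel": [0, 0, 0], "turn": [0, 0, 0]}
    - {"travel": [0, 0, 0], "turn": [0, 0, 0]}

```text
time: 5.5
position: [0.531, 0.1255, 0.1845]
tool_rot: [0.178, 3.133, 0.003]
ft_force: [-1.5, 4.9, 4.4]
grip_width: 0.203
grip_force: 8.0
```

```bash
python3 -c "
from h import *
s=ctrl.get_state();print(s['position'],s['ft_force'],s['grip_width']*87,s['grip_force'],yaw(s));cv2.imwrite('pics/w3.png',ctrl.get_image('scene')[120:300,240:480,::-1].repeat(3,0).repeat(3,1))"
```

```text
[0.53099641 0.12553638 0.18454936] [-1.50527918  4.94946959  4.44626304] 17.63931327264977 7.95747937168926 173.51391811137668
```

View pics/w3.png

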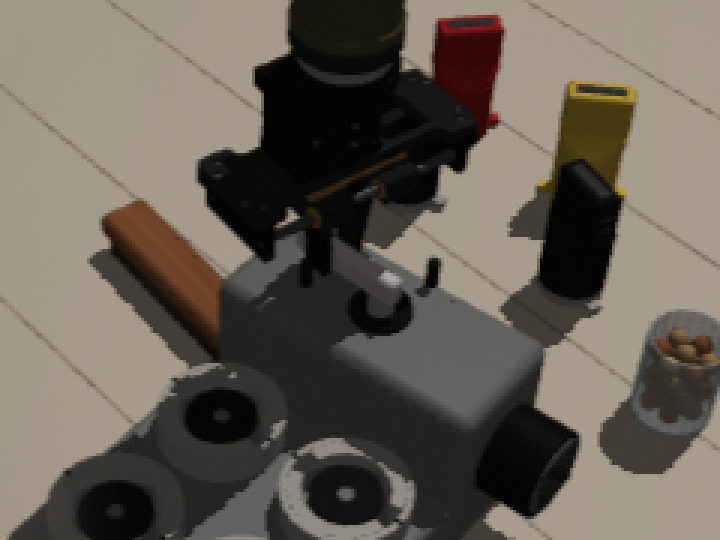

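The bar is between the fingers. Now the swing.

Emit:
step_arm:
  commands:
    - {"travel": [-0.0005, 0.007, 0], "turn": [0, 0, 8]}
    - {"travel": [-0.002, 0.014, 0], "turn": [0, 0, 16]}
    - {"travel": [-0.0043, 0.0203, 0], "turn": [0, 0, 24]}
    - {"travel": [-0.0076, 0.0265, 0], "turn": [0, 0, 32]}
    - {"travel": [-0.0117, 0.0321, 0], "turn": [0, 0, 40]}

```text
time: 6.05
position: [0.5422, 0.1562, 0.1832]
tool_rot: [-1.245, -2.878, 0.003]
ft_force: [-8.5, 4.5, 4.9]
grip_width: 0.203
grip_force: 7.9
```

Emit:
step_arm:
  commands:
    - {"travel": [-0.0005, 0.007, 0], "turn": [0, 0, 8]}
    - {"travel": [-0.002, 0.014, 0], "turn": [0, 0, 16]}
    - {"travel": [-0.0043, 0.0203, 0], "turn": [0, 0, 24]}
    - {"travel": [-0.006, 0.0235, 0], "turn": [0, 0, 28]}
    - {"travel": [-0.006, 0.0235, 0], "turn": [0, 0, 28]}

```text
time: 6.55
position: [0.5653, 0.1713, 0.1833]
tool_rot: [-1.897, -2.499, -0.007]
ft_force: [-1.8, 10.0, -1.0]
grip_width: 0.163
grip_force: 8.0
```

```bash
python3 -c "
from h import *
s=ctrl.get_state();print(s['position'],s['ft_force'],s['torque'],s['grip_width']*87,s['grip_force'],yaw(s))"
```

```text
[0.56529086 0.17134568 0.18325524] [-1.82495176  9.99864034 -0.95820321] [2.37230767 0.3516025  0.15990349] 14.141506986225611 7.979536727070808 105.59812989116058
```

Emit:
step_arm:
  commands:
    - {"travel": [0, 0.0035, 0], "turn": [0, 0, 4]}
    - {"travel": [0, 0.007, 0], "turn": [0, 0, 8]}
    - {"travel": [0, 0.009, 0], "turn": [0, 0, 8]}
    - {"travel": [0, 0.009, 0], "turn": [0, 0, 8]}

```text
time: 6.95
position: [0.5712, 0.1726, 0.183]
tool_rot: [-2.063, -2.359, 0.004]
ft_force: [-9.8, 7.9, 5.0]
grip_width: 0.165
grip_force: 7.9
```

```bash
python3 -c "
from h import *
s=ctrl.get_state();print(s['position'],s['ft_force'],s['torque'],s['grip_width']*87,s['grip_force'],yaw(s))"
```

```text
[0.57121405 0.17259628 0.18303607] [-9.84276667  7.85861182  4.9698733 ] [1.61247763 2.08733336 0.02833737] 14.317539590581404 7.8637536987662315 97.66641731719962
```

Emit:
step_arm:
  commands:
    - {"travel": [0, 0, 0], "turn": [0, 0, 0]}
    - {"travel": [0, 0, 0], "turn": [0, 0, 0]}
    - {"travel": [0, 0, -0.05], "turn": [0, 0, 0]}
    - {"travel": [0, 0, -0.1], "turn": [0, 0, 0]}
    - {"travel": [0, 0, -0.12], "turn": [0, 0, 0]}
  gripper: 0.6

```text
time: 7.45
position: [0.5775, 0.1675, 0.3082]
tool_rot: [2.071, 2.354, 0.008]
ft_force: [-0.1, 0.8, -0.5]
grip_width: 0.527
grip_force: 0.0
```

Emit:
step_arm:
  commands:
    - {"travel": [-0.05, 0, 0], "turn": [0, 0, 0]}
    - {"travel": [-0.09, 0, 0], "turn": [0, 0, 0]}
    - {"travel": [-0.09, 0, 0], "turn": [0, 0, 0]}
    - {"travel": [-0.09, 0, 0], "turn": [0, 0, 0]}
    - {"travel": [-0.09, 0, 0], "turn": [0, 0, 0]}
  gripper: 1.0

```text
time: 7.95
position: [0.5868, 0.0796, 0.3028]
tool_rot: [2.072, 2.361, 0.0]
ft_force: [0.0, 0.3, 0.1]
grip_width: 0.951
grip_force: 0.0
```

```bash
python3 -c "
from h import *
s=ctrl.get_state();print(s['position'],yaw(s),s['joint_positions'].round(2));cv2.imwrite('pics/w4.png',ctrl.get_image('wrist')[:,:,::-1]);np.save('w4.npy',s['position'])
c=cam('wrist',s);print(proj(c,(.38,.365,.12)),proj(c,(.56,.39,.12)))"
```

```text
[0.58676251 0.07961338 0.3027656 ] 97.45325293819201 [ 0.37  0.23 -0.65  1.48  0.14  1.48 -0.15]
[  62.88036465 -242.76822779] [ 338.47972445 -245.06952102]
```

View pics/w4.png

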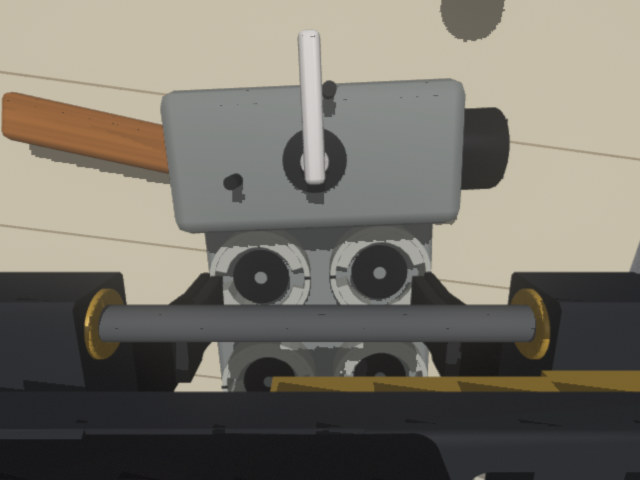

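The handle (309,33)–(315,183) now rests against its shut-stop peg at (330,90). The ports are at (261,278), (379,272), (268,381) and (380,375). I refine the dryer pose from these.

```bash
python3 -c "
from h import *
s=ctrl.get_state();c=cam('wrist',s)
a=onz(c,(309.5,33),.188);b=onz(c,(315,183),.188);d=a-b;print(a,b,np.linalg.norm(d),'yaw',np.degrees(np.arctan2(-d[0],d[1])))
P=[onz(c,p,.0905)[:2] for p in((261,278),(379,272),(268,381),(380,375))];print(np.round(P,4))
L=np.array([[-1,1],[1,1],[-1,-1],[1,-1]])*.0575
P=np.array(P);o=P.mean(0);M=L.T@(P-o);print('o',o,'yaw',np.degrees(np.arctan2(M[0,1]-M[1,0],M[0,0]+M[1,1])))
print('pivot2',b+d/np.linalg.norm(d)*.014)
"
```

```text
[0.564819   0.20733067 0.188     ] [0.57999007 0.11755736 0.188     ] 0.09104618693191066 yaw 9.59196246466276
[[ 0.5411  0.0083]
 [ 0.6538  0.0294]
 [ 0.5593 -0.1045]
 [ 0.6742 -0.0822]]
o [ 0.6071088  -0.03722392] yaw 10.284645745206413
pivot2 [0.57765724 0.13136163 0.188     ]
```

Emit:
step_arm:
  commands:
    - {"travel": [0.222, -0.079, 0], "turn": [0, 0, 0]}
    - {"travel": [0.222, -0.079, 0], "turn": [0, 0, 0]}
    - {"travel": [0.222, -0.079, 0], "turn": [0, 0, 0]}
    - {"travel": [0.222, -0.079, 0], "turn": [0, 0, 0]}
    - {"travel": [0.222, -0.079, 0], "turn": [0, 0, 0]}

```text
time: 8.5
position: [0.4765, 0.2939, 0.3031]
tool_rot: [-2.065, -2.367, -0.002]
ft_force: [-0.7, 1.0, 0.8]
grip_width: 1.001
grip_force: 0.0
```

Emit:
step_arm:
  commands:
    - {"travel": [0, 0, 0], "turn": [0, 0, 0]}
    - {"travel": [0, 0, 0], "turn": [0, 0, 0]}
    - {"travel": [0, 0, 0], "turn": [0, 0, 0]}

```text
time: 8.8
position: [0.4803, 0.2882, 0.3023]
tool_rot: [2.073, 2.359, -0.001]
ft_force: [0.2, -0.0, -0.0]
grip_width: 0.997
grip_force: 0.0
```

```bash
python3 -c "
from h import *
s=ctrl.get_state();print(s['position'],yaw(s),s['joint_positions'].round(2));cv2.imwrite('pics/w5.png',ctrl.get_image('wrist')[:,:,::-1])
c=cam('wrist',s);print(proj(c,(.38,.365,.12)),proj(c,(.56,.39,.12)))"
```

```text
[0.48031118 0.28819963 0.3023373 ] 97.37670911297593 [ 0.12  0.17 -0.8   1.55  0.12  1.47 -0.55]
[205.30715999 108.75180203] [432.70855808 106.6661982 ]
```

View pics/w5.png

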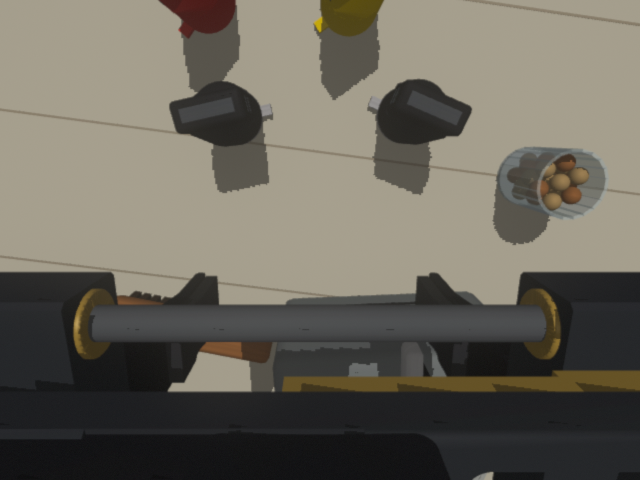

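The near tube's top slot is centred at (207,110), running (180,117)–(234,103). The far tube's is centred at (437,108), running (410,96)–(464,120). Red (205,5), yellow (350,5) and the cup (553,182) are to be avoided.

```bash
python3 -c "
from h import *
s=ctrl.get_state();c=cam('wrist',s)
for n,p,q in(('near',(180,117),(234,103)),('far',(410,96),(464,120))):
    a,b=onz(c,p,.12),onz(c,q,.12);m=(a+b)/2;an=np.degrees(np.arctan2(*(b-a)[1::-1]));print(n,m.round(4),np.linalg.norm(a-b).round(3),'long axis',an%180)
    plan((m[0],m[1],.30),an+90)
"
```

```text
near [0.3816 0.3639 0.12  ] 0.045 long axis 20.986099514760685
travel mm [ 88.1 -88.5   2.2] q7 -0.55 yawx 97.3
turn z 76.3
far [0.5641 0.3889 0.12  ] 0.048 long axis 165.08233578007167
travel mm [89.7 95.7  2.2] q7 -0.55 yawx 97.3
turn z -67.8
```

Emit:
step_arm:
  commands:
    - {"travel": [0.09, 0.096, 0], "turn": [0, 0, -8]}
    - {"travel": [0.09, 0.096, 0], "turn": [0, 0, -16]}
    - {"travel": [0.09, 0.096, 0], "turn": [0, 0, -24]}
    - {"travel": [0.09, 0.096, 0], "turn": [0, 0, -32]}
    - {"travel": [0.09, 0.096, 0], "turn": [0, 0, -40]}
  gripper: 0.65

```text
time: 9.35
position: [0.5647, 0.3901, 0.3007]
tool_rot: [-1.134, -2.927, 0.002]
ft_force: [-0.4, -0.1, -0.2]
grip_width: 0.677
grip_force: 0.0
```

Emit:
step_arm:
  commands:
    - {"travel": [0, 0, 0], "turn": [0, 0, -8]}
    - {"travel": [0, 0, 0], "turn": [0, 0, -16]}
    - {"travel": [0, 0, 0], "turn": [0, 0, -24]}
    - {"travel": [0, 0, 0], "turn": [0, 0, -27.8]}
    - {"travel": [0, 0, 0], "turn": [0, 0, -27.8]}

```text
time: 9.85
position: [0.5646, 0.389, 0.3018]
tool_rot: [-0.408, -3.114, 0.001]
ft_force: [0.3, 0.6, 0.1]
grip_width: 0.651
grip_force: 0.0
```

Emit:
step_arm:
  commands:
    - {"travel": [0, 0, 0.05], "turn": [0, 0, 0]}
    - {"travel": [0, 0, 0.1], "turn": [0, 0, 0]}
    - {"travel": [0, 0, 0.13], "turn": [0, 0, 0]}
    - {"travel": [0, 0, 0.13], "turn": [0, 0, 0]}
    - {"travel": [0, 0, 0.13], "turn": [0, 0, 0]}

```text
time: 10.35
position: [0.564, 0.3901, 0.173]
tool_rot: [-0.408, -3.115, 0.0]
ft_force: [0.0, 0.0, 0.7]
grip_width: 0.653
grip_force: 0.0
```

```bash
python3 -c "
from h import *
s=ctrl.get_state();print(s['position'],s['joint_positions'].round(2));plan((.564,.389,.105),75)"
```

```text
[0.56404891 0.39013047 0.17303497] [-0.    0.61 -0.95  1.41  0.49  1.37  0.35]
travel mm [-0.3 -1.1 68. ] q7 0.35 yawx 165.1
turn z 0.1
```

Emit:
step_arm:
  commands:
    - {"travel": [0, -0.001, 0.035], "turn": [0, 0, 0]}
    - {"travel": [0, -0.001, 0.068], "turn": [0, 0, 0]}
    - {"travel": [0, -0.001, 0.068], "turn": [0, 0, 0]}
    - {"travel": [0, -0.001, 0.068], "turn": [0, 0, 0]}

```text
time: 10.75
position: [0.5641, 0.3905, 0.107]
tool_rot: [0.405, 3.114, 0.003]
ft_force: [-0.5, 0.9, 0.7]
grip_width: 0.651
grip_force: 0.0
```

Emit:
step_arm:
  commands:
    - {"travel": [0, 0, 0], "turn": [0, 0, 0]}
    - {"travel": [0, 0, 0], "turn": [0, 0, 0]}
    - {"travel": [0, 0, 0], "turn": [0, 0, 0]}
    - {"travel": [0, 0, 0], "turn": [0, 0, 0]}
    - {"travel": [0, 0, 0], "turn": [0, 0, 0]}
  gripper: 0.0
  force: 35

```text
time: 11.25
position: [0.5632, 0.3897, 0.1049]
tool_rot: [0.404, 3.115, 0.0]
ft_force: [0.6, 0.6, 1.7]
grip_width: 0.297
grip_force: 35.0
```

Emit:
step_arm:
  commands:
    - {"travel": [0, 0, 0], "turn": [0, 0, 0]}
    - {"travel": [0, 0, 0], "turn": [0, 0, 0]}
    - {"travel": [0, 0, 0], "turn": [0, 0, 0]}

```text
time: 11.55
position: [0.5632, 0.3897, 0.1049]
tool_rot: [0.404, 3.115, 0.0]
ft_force: [-0.7, -0.6, 3.0]
grip_width: 0.295
grip_force: 35.0
```

```bash
python3 -c "
from h import *
s=ctrl.get_state();print(s['position'],s['ft_force'],s['grip_width']*87,s['grip_force'])"
```

```text
[0.56323525 0.3897055  0.10489394] [-0.66986846 -0.55055431  2.99100957] 25.63302968241412 34.99631026759744
```

Emit:
step_arm:
  commands:
    - {"travel": [0, 0, -0.05], "turn": [0, 0, 0]}
    - {"travel": [0, 0, -0.1], "turn": [0, 0, 0]}
    - {"travel": [0, 0, -0.15], "turn": [0, 0, 0]}
    - {"travel": [0, 0, -0.2], "turn": [0, 0, 0]}
    - {"travel": [0, 0, -0.22], "turn": [0, 0, 0]}

```text
time: 12.05
position: [0.5635, 0.3909, 0.3296]
tool_rot: [0.404, 3.112, 0.007]
ft_force: [0.1, 0.7, -1.9]
grip_width: 0.293
grip_force: 35.0
```

Emit:
step_arm:
  commands:
    - {"travel": [-0.091, -0.163, 0], "turn": [0, 0, 0]}
    - {"travel": [-0.091, -0.163, 0], "turn": [0, 0, 0]}
    - {"travel": [-0.091, -0.163, 0], "turn": [0, 0, 0]}
    - {"travel": [-0.091, -0.163, 0], "turn": [0, 0, 0]}
    - {"travel": [-0.091, -0.163, 0], "turn": [0, 0, 0]}

```text
time: 12.55
position: [0.6129, 0.1996, 0.3227]
tool_rot: [0.423, 3.113, -0.009]
ft_force: [1.0, -0.0, -2.6]
grip_width: 0.298
grip_force: 35.0
```

Emit:
step_arm:
  commands:
    - {"travel": [-0.091, -0.163, 0], "turn": [0, 0, 0]}
    - {"travel": [-0.091, -0.163, 0], "turn": [0, 0, 0]}
    - {"travel": [-0.091, -0.163, 0], "turn": [0, 0, 0]}
    - {"travel": [-0.091, -0.163, 0], "turn": [0, 0, 0]}
    - {"travel": [-0.091, -0.163, 0], "turn": [0, 0, 0]}

```text
time: 13.05
position: [0.6575, 0.0188, 0.3223]
tool_rot: [-0.422, -3.112, 0.007]
ft_force: [0.9, 0.2, -3.8]
grip_width: 0.295
grip_force: 35.0
```

Emit:
step_arm:
  commands:
    - {"travel": [0, 0, 0], "turn": [0, 0, -8]}
    - {"travel": [0, 0, 0], "turn": [0, 0, -16]}
    - {"travel": [0, 0, 0], "turn": [0, 0, -24.8]}
    - {"travel": [0, 0, 0], "turn": [0, 0, -24.8]}
    - {"travel": [0, 0, 0], "turn": [0, 0, -24.8]}

```text
time: 13.55
position: [0.6557, 0.0286, 0.3238]
tool_rot: [0.27, -3.129, -0.001]
ft_force: [0.3, 0.4, -2.6]
grip_width: 0.299
grip_force: 35.0
```

```bash
python3 -c "
from h import *
s=ctrl.get_state();print(s['position'],s['ft_force'],s['joint_positions'].round(2));plan((.654,.0285,.232),99.8)
cv2.imwrite('pics/w6.png',ctrl.get_image('wrist')[:,:,::-1])"
```

```text
[0.65568108 0.02861696 0.32384726] [ 0.26035135  0.37914731 -2.59590464] [ 0.61  0.49 -1.04  1.26  0.42  1.61  1.39]
travel mm [ 1.6  0.1 91.8] q7 1.39 yawx -170.1
turn z 0.1
```

View pics/w6.png

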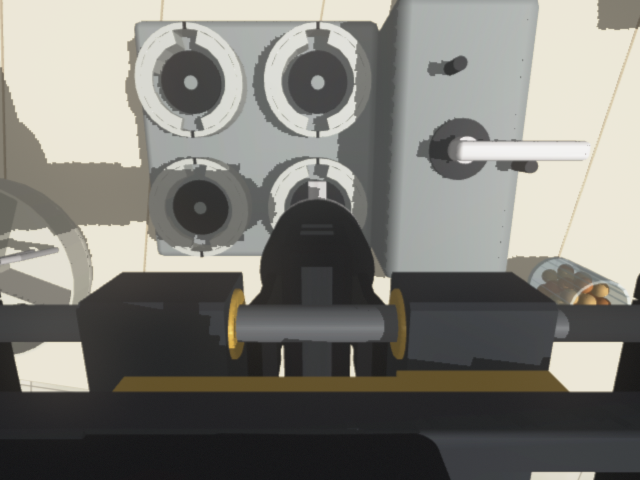

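The tube is held with its lug at (317,188) over port3. Hubs: port1 (318,82), port0 (190,83), port2 (200,208). I refine from this steady view.

```bash
python3 -c "
from h import *
s=ctrl.get_state();c=cam('wrist',s)
P=np.array([onz(c,p,.0905)[:2] for p in((318,82),(190,83),(200,208))]);print(P.round(4),np.linalg.norm(P[0]-P[1]),np.linalg.norm(P[1]-P[2]))
L=np.array([[-1,1],[-1,-1],[1,-1]])*.0575
m=P.mean(0);lm=L.mean(0);M=(L-lm).T@(P-m);y=np.arctan2(M[0,1]-M[1,0],M[0,0]+M[1,1]);R=np.array([[np.cos(y),-np.sin(y)],[np.sin(y),np.cos(y)]]);o=m-R@lm
print('o',o,np.degrees(y));print('ports',[(o+R@np.array(q)*.0575).round(4) for q in((-1,-1),(-1,1),(1,-1),(1,1))])
a,b=onz(c,(460,150),.188),onz(c,(588,150),.188);print(a,b)
"
```

```text
[[ 0.5403  0.0091]
 [ 0.5612 -0.1055]
 [ 0.6745 -0.0851]] 0.11643994768438663 0.11514435242273711
o [ 0.60753303 -0.03825891] 10.09348652364243
ports [array([ 0.561 , -0.1049]), array([0.5408, 0.0083]), array([ 0.6742, -0.0848]), array([0.6541, 0.0284])]
[0.57944391 0.11745591 0.188     ] [0.56390379 0.20637609 0.188     ]
```

```bash
python3 -c "
from h import *
s=ctrl.get_state();c=cam('wrist',s);R=Ro.from_rotvec(s['tool_rot']).as_matrix()
for z in(.097,.103): print(proj(c,s['position']+R@[.040,0,z]),proj(c,s['position']+R@[.038,0,z]))
im=cv2.imread('pics/w6.png');print(im[170:206:2,317].max(1))"
```

```text
[317.32843198 184.58516124] [317.32563445 187.79933096]
[317.32430493 183.46653862] [317.32158023 186.60875835]
[ 98  98 100 162 170 103 201 213 211 140 115 115 115 123 104  54  48  46]
```

Emit:
step_arm:
  commands:
    - {"travel": [0.0015, 0, 0.05], "turn": [0, 0, 0]}
    - {"travel": [0.0015, 0, 0.1], "turn": [0, 0, 0]}
    - {"travel": [0.0015, 0, 0.117], "turn": [0, 0, 0]}
    - {"travel": [0.0015, 0, 0.117], "turn": [0, 0, 0]}
    - {"travel": [0.0015, 0, 0.117], "turn": [0, 0, 0]}

```text
time: 14.1
position: [0.6554, 0.0283, 0.2095]
tool_rot: [-0.273, 3.127, 0.0]
ft_force: [-0.1, 0.5, -2.1]
grip_width: 0.295
grip_force: 35.0
```

```bash
python3 -c "
from h import *
s=ctrl.get_state();print(s['position'],s['ft_force']);plan((.654,.0285,.1955),100)"
```

```text
[0.65540676 0.0282544  0.20954762] [-0.05722201  0.52549132 -2.08457409]
travel mm [ 1.4  0.5 14. ] q7 1.36 yawx -170.0
turn z -0.0
```

Emit:
step_arm:
  commands:
    - {"travel": [0, 0, 0.004], "turn": [0, 0, 0]}
    - {"travel": [0, 0, 0.008], "turn": [0, 0, 0]}
    - {"travel": [0, 0, 0.012], "turn": [0, 0, 0]}
    - {"travel": [0, 0, 0.014], "turn": [0, 0, 0]}
    - {"travel": [0, 0, 0.014], "turn": [0, 0, 0]}

```text
time: 14.6
position: [0.6548, 0.0278, 0.1941]
tool_rot: [-0.274, 3.129, -0.0]
ft_force: [-0.2, 0.3, 1.8]
grip_width: 0.29
grip_force: 35.0
```

```bash
python3 -c "
from h import *
s=ctrl.get_state();print(s['position'],s['ft_force'],s['torque']);plan((.656,.0284,.1825),100)"
```

```text
[0.65484354 0.02784153 0.19405646] [-0.18605473  0.31699565  1.794451  ] [ 0.08219354 -0.14715834 -0.02349989]
travel mm [-1.2  0.4 11.6] q7 1.35 yawx -170.0
turn z 0.0
```

Emit:
step_arm:
  commands:
    - {"travel": [-0.0005, 0, 0.004], "turn": [0, 0, 0]}
    - {"travel": [-0.0005, 0, 0.008], "turn": [0, 0, 0]}
    - {"travel": [-0.0005, 0, 0.011], "turn": [0, 0, 0]}
    - {"travel": [-0.0005, 0, 0.011], "turn": [0, 0, 0]}
    - {"travel": [-0.0005, 0, 0.011], "turn": [0, 0, 0]}

```text
time: 15.1
position: [0.6552, 0.0279, 0.1839]
tool_rot: [-0.274, 3.129, -0.001]
ft_force: [-1.5, -0.5, 8.4]
grip_width: 0.293
grip_force: 35.0
```

```bash
python3 -c "
from h import *
s=ctrl.get_state();print(s['position'],s['ft_force'],s['torque'],yaw(s),s['joint_positions'].round(2))"
```

```text
[0.6551575  0.0279315  0.18385277] [-1.47889575 -0.53912887  8.42757399] [-0.08560814  0.62212467 -0.01803459] -169.98649477900614 [ 0.63  0.55 -1.    1.48  0.47  1.36  1.35]
```

Emit:
step_arm:
  commands:
    - {"travel": [0, 0, 0], "turn": [0, 0, 8]}
    - {"travel": [0, 0, 0], "turn": [0, 0, 16]}
    - {"travel": [0, 0, 0], "turn": [0, 0, 24]}
    - {"travel": [0, -0.0005, 0], "turn": [0, 0, 32]}
    - {"travel": [0, -0.0005, 0], "turn": [0, 0, 40]}

```text
time: 15.6
position: [0.6561, 0.0277, 0.1844]
tool_rot: [0.82, 3.029, 0.001]
ft_force: [-0.2, -0.2, 8.2]
grip_width: 0.296
grip_force: 35.0
```

Emit:
step_arm:
  commands:
    - {"travel": [0, 0, 0], "turn": [0, 0, 8]}
    - {"travel": [0, 0, 0], "turn": [0, 0, 16]}
    - {"travel": [0, 0, 0], "turn": [0, 0, 24]}
    - {"travel": [0, -0.0005, 0], "turn": [0, 0, 32]}
    - {"travel": [0, -0.0005, 0], "turn": [0, 0, 40]}

```text
time: 16.1
position: [0.656, 0.0271, 0.1844]
tool_rot: [1.807, 2.566, 0.003]
ft_force: [-0.7, -0.6, 8.4]
grip_width: 0.292
grip_force: 35.0
```

Emit:
step_arm:
  commands:
    - {"travel": [0, 0, 0], "turn": [0, 0, 5]}
    - {"travel": [0, 0, 0], "turn": [0, 0, 10]}
    - {"travel": [0, 0, 0], "turn": [0, 0, 11]}

```text
time: 16.4
position: [0.6559, 0.027, 0.1844]
tool_rot: [2.04, 2.385, 0.003]
ft_force: [-0.5, -0.3, 8.2]
grip_width: 0.299
grip_force: 35.0
```

```bash
python3 -c "
from h import *
s=ctrl.get_state();print(s['position'],s['ft_force'],s['torque'],yaw(s),s['joint_positions'].round(2))"
```

```text
[0.65589666 0.02701142 0.18442462] [-0.49854742 -0.26639576  8.20137989] [-0.16215493  0.24406777  0.10778751] 98.90302304321284 [ 0.45  0.45 -0.7   1.49  0.29  1.31 -0.13]
```

Emit:
step_arm:
  commands:
    - {"travel": [0, 0, 0], "turn": [0, 0, 3]}
    - {"travel": [0, 0, 0], "turn": [0, 0, 3]}
    - {"travel": [0, 0, -0.003], "turn": [0, 0, 2]}
    - {"travel": [0, 0, -0.007], "turn": [0, 0, 1]}
    - {"travel": [0, 0, -0.007], "turn": [0, 0, 1]}

```text
time: 16.9
position: [0.6557, 0.0271, 0.1903]
tool_rot: [2.059, 2.37, 0.003]
ft_force: [0.9, 0.4, 4.0]
grip_width: 0.297
grip_force: 35.0
```

Emit:
step_arm:
  commands:
    - {"travel": [0, 0, 0], "turn": [0, 0, 0]}
    - {"travel": [0, 0, 0], "turn": [0, 0, 0]}
    - {"travel": [0, 0, 0], "turn": [0, 0, 0]}
    - {"travel": [0, 0, 0], "turn": [0, 0, 0]}
    - {"travel": [0, 0, 0], "turn": [0, 0, 0]}
  gripper: 0.65

```text
time: 17.4
position: [0.6545, 0.0269, 0.1891]
tool_rot: [-2.06, -2.371, 0.001]
ft_force: [0.5, 0.6, -0.1]
grip_width: 0.617
grip_force: 0.0
```

Emit:
step_arm:
  commands:
    - {"travel": [0, 0, -0.05], "turn": [0, 0, 0]}
    - {"travel": [0, 0, -0.1], "turn": [0, 0, 0]}
    - {"travel": [0, 0, -0.12], "turn": [0, 0, 0]}
    - {"travel": [-0.05, 0, -0.12], "turn": [0, 0, 0]}
    - {"travel": [-0.08, 0, -0.12], "turn": [0, 0, 0]}

```text
time: 17.9
position: [0.6666, -0.0549, 0.3109]
tool_rot: [2.059, 2.368, -0.0]
ft_force: [0.4, -1.0, 0.4]
grip_width: 0.649
grip_force: 0.0
```

Emit:
step_arm:
  commands:
    - {"travel": [0, 0, 0], "turn": [0, 0, 0]}
    - {"travel": [0, 0, 0], "turn": [0, 0, 0]}
    - {"travel": [0, 0, 0], "turn": [0, 0, 0]}

```text
time: 18.2
position: [0.6657, -0.0505, 0.3095]
tool_rot: [-2.058, -2.373, -0.001]
ft_force: [0.5, -0.2, 0.3]
grip_width: 0.646
grip_force: 0.0
```

```bash
python3 -c "
from h import *
s=ctrl.get_state();print(s['position'],yaw(s),s['joint_positions'].round(2))
cv2.imwrite('pics/w7.png',ctrl.get_image('wrist')[:,:,::-1]);c=cam('wrist',s)
print([proj(c,(.6541,.0284,z)).round(1).tolist() for z in(.206,.202,.0965)])
d=np.array([-.1736,.985,0])
print([proj(c,np.array([.6541,.0284,.206])+k*d).round(1).tolist() for k in(-.03,.03)])"
```

```text
[ 0.6657286  -0.05054603  0.30947726] 98.13406647350894 [ 0.52  0.42 -0.69  1.26  0.26  1.55  0.01]
[[317.2, 116.6], [317.2, 116.9], [317.0, 122.7]]
[[318.7, 166.2], [315.6, 63.7]]
```

View pics/w7.png

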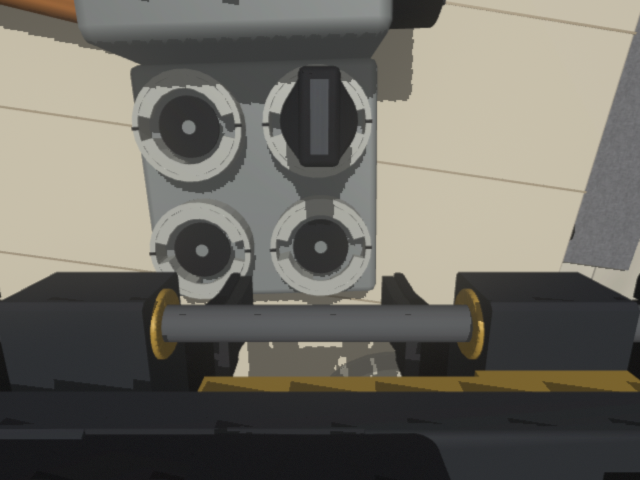

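The tube in port3 sits with its top from (319,66) to (319,165), as predicted for locked, and the hand-held force and height jump agree. Next I look at the near tube.

Emit:
step_arm:
  commands:
    - {"travel": [0.235, -0.07, 0], "turn": [0, 0, -8]}
    - {"travel": [0.235, -0.07, 0], "turn": [0, 0, -16]}
    - {"travel": [0.235, -0.07, 0], "turn": [0, 0, -25]}
    - {"travel": [0.235, -0.07, 0], "turn": [0, 0, -33]}
    - {"travel": [0.235, -0.07, 0], "turn": [0, 0, -42]}

```text
time: 18.75
position: [0.5616, 0.1747, 0.31]
tool_rot: [1.069, 2.953, 0.0]
ft_force: [0.4, 0.0, -0.3]
grip_width: 0.651
grip_force: 0.0
```

Emit:
step_arm:
  commands:
    - {"travel": [0.221, 0.105, 0], "turn": [0, 0, -8]}
    - {"travel": [0.221, 0.105, 0], "turn": [0, 0, -16]}
    - {"travel": [0.221, 0.105, 0], "turn": [0, 0, -25]}
    - {"travel": [0.221, 0.105, 0], "turn": [0, 0, -33]}
    - {"travel": [0.221, 0.105, 0], "turn": [0, 0, -42]}

```text
time: 19.25
position: [0.4606, 0.3971, 0.3101]
tool_rot: [-0.048, 3.14, 0.001]
ft_force: [0.6, 0.6, -0.4]
grip_width: 0.647
grip_force: 0.0
```

Emit:
step_arm:
  commands:
    - {"travel": [0, 0, 0], "turn": [0, 0, -8]}
    - {"travel": [0, 0, 0], "turn": [0, 0, -16]}
    - {"travel": [0, 0, 0], "turn": [0, 0, -19]}
    - {"travel": [0, 0, 0], "turn": [0, 0, -19]}
    - {"travel": [0, 0, 0], "turn": [0, 0, -19]}

```text
time: 19.75
position: [0.4627, 0.3945, 0.3096]
tool_rot: [-0.551, 3.093, 0.0]
ft_force: [0.0, 0.6, -0.8]
grip_width: 0.648
grip_force: 0.0
```

```bash
python3 -c "
from h import *
s=ctrl.get_state();print(s['position'],yaw(s),s['joint_positions'].round(2))
cv2.imwrite('pics/w8.png',ctrl.get_image('wrist')[:,:,::-1]);c=cam('wrist',s)
print(proj(c,(.3816,.3639,.12)))"
```

```text
[0.46271887 0.3944916  0.30963101] -159.78098936931266 [ 0.12  0.42 -1.17  1.42  0.38  1.55  0.9 ]
[316.37065275 114.18191426]
```

View pics/w8.png

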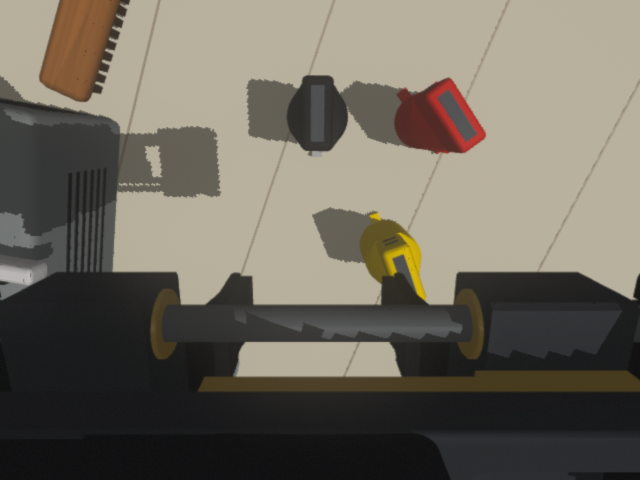

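The near tube hasn't moved, top centre at (318,113) with its long axis upright in the image. Red (440,115) and yellow (390,250) stay clear of the fingers. I grip it.

Emit:
step_arm:
  commands:
    - {"travel": [0.045, 0, 0], "turn": [0, 0, -0.5]}
    - {"travel": [0.087, 0.0005, 0], "turn": [0, 0, -0.5]}
    - {"travel": [0.087, 0.0005, 0.05], "turn": [0, 0, -0.5]}
    - {"travel": [0.087, 0.0005, 0.1], "turn": [0, 0, -0.5]}
    - {"travel": [0.087, 0.0005, 0.13], "turn": [0, 0, -0.5]}

```text
time: 20.3
position: [0.3812, 0.362, 0.177]
tool_rot: [-0.561, 3.091, -0.006]
ft_force: [1.0, 0.2, -0.4]
grip_width: 0.65
grip_force: 0.0
```

Emit:
step_arm:
  commands:
    - {"travel": [0, 0, 0], "turn": [0, 0, 0]}
    - {"travel": [0, 0, 0.04], "turn": [0, 0, 0]}
    - {"travel": [0, 0, 0.0745], "turn": [0, 0, 0]}
    - {"travel": [0, 0, 0.0745], "turn": [0, 0, 0]}
    - {"travel": [0, 0, 0.0745], "turn": [0, 0, 0]}

```text
time: 20.8
position: [0.3821, 0.3655, 0.1069]
tool_rot: [-0.565, 3.09, 0.002]
ft_force: [0.4, 0.5, 0.3]
grip_width: 0.651
grip_force: 0.0
```

Emit:
step_arm:
  commands:
    - {"travel": [0, 0, 0], "turn": [0, 0, 0]}
    - {"travel": [0, 0, 0], "turn": [0, 0, 0]}
    - {"travel": [0, 0, 0], "turn": [0, 0, 0]}
    - {"travel": [0, 0, 0], "turn": [0, 0, 0]}
    - {"travel": [0, 0, 0], "turn": [0, 0, 0]}
  gripper: 0.0
  force: 35

```text
time: 21.3
position: [0.3818, 0.3643, 0.1053]
tool_rot: [-0.564, 3.09, 0.0]
ft_force: [-2.0, 0.0, 1.6]
grip_width: 0.297
grip_force: 34.8
```

```bash
python3 -c "
from h import *
s=ctrl.get_state();print(s['position'],s['ft_force'],s['grip_width']*87,s['grip_force'],yaw(s));plan((.541,.0084,.105))"
```

```text
[0.38182039 0.36433492 0.10534015] [-2.00575613  0.01564554  1.64752746] 25.845761983114556 34.84180547297001 -159.30334839629637
travel mm [-2.310e+01 -3.892e+02  3.000e-01] q7 0.81 yawx -159.3
```

Emit:
step_arm:
  commands:
    - {"travel": [0, 0, -0.05], "turn": [0, 0, 0]}
    - {"travel": [0, 0, -0.1], "turn": [0, 0, 0]}
    - {"travel": [0, 0, -0.15], "turn": [0, 0, 0]}
    - {"travel": [0, 0, -0.2], "turn": [0, 0, 0]}
    - {"travel": [0, 0, -0.22], "turn": [0, 0, 0]}

```text
time: 21.8
position: [0.3822, 0.3657, 0.3294]
tool_rot: [-0.564, 3.085, 0.003]
ft_force: [0.8, 0.4, -3.2]
grip_width: 0.301
grip_force: 35.0
```

Emit:
step_arm:
  commands:
    - {"travel": [-0.0115, -0.195, 0], "turn": [0, 0, 0]}
    - {"travel": [-0.0115, -0.195, 0], "turn": [0, 0, 0]}
    - {"travel": [-0.0115, -0.195, 0], "turn": [0, 0, 0]}
    - {"travel": [-0.0115, -0.195, 0], "turn": [0, 0, 0]}
    - {"travel": [-0.0115, -0.195, 0], "turn": [0, 0, 0]}

```text
time: 22.3
position: [0.4644, 0.1769, 0.3241]
tool_rot: [0.544, -3.093, 0.006]
ft_force: [-0.1, -0.1, -2.7]
grip_width: 0.295
grip_force: 35.0
```

Emit:
step_arm:
  commands:
    - {"travel": [-0.0115, -0.195, 0], "turn": [0, 0, 0]}
    - {"travel": [-0.0115, -0.195, 0], "turn": [0, 0, 0]}
    - {"travel": [-0.0115, -0.195, 0], "turn": [0, 0, 0]}
    - {"travel": [-0.0115, -0.195, 0], "turn": [0, 0, 0]}
    - {"travel": [-0.0115, -0.195, 0], "turn": [0, 0, 0]}

```text
time: 22.8
position: [0.5427, -0.0017, 0.3231]
tool_rot: [0.545, -3.092, 0.001]
ft_force: [-0.2, -0.7, -3.0]
grip_width: 0.298
grip_force: 35.0
```

Emit:
step_arm:
  commands:
    - {"travel": [0, 0, 0], "turn": [0, 0, 5]}
    - {"travel": [0, 0, 0], "turn": [0, 0, 10.7]}
    - {"travel": [0, 0, 0], "turn": [0, 0, 10.7]}
    - {"travel": [0, 0, 0], "turn": [0, 0, 10.7]}
    - {"travel": [0, 0, 0], "turn": [0, 0, 10.7]}

```text
time: 23.3
position: [0.541, 0.0078, 0.3249]
tool_rot: [0.277, -3.129, 0.0]
ft_force: [1.0, -1.0, -2.2]
grip_width: 0.295
grip_force: 35.0
```

```bash
python3 -c "
from h import *
s=ctrl.get_state();print(s['position'],s['ft_force'],s['joint_positions'].round(2));plan((.5408,.0084,.209),100)
im=ctrl.get_image('wrist')[:,:,::-1];cv2.imwrite('pics/w9.png',im);c=cam('wrist',s);R=Ro.from_rotvec(s['tool_rot']).as_matrix()
for x in(.038,.04,.042): print(proj(c,s['position']+R@[x,0,.098]))
print('port1 hub pred',proj(c,(.5408,.0084,.0905)), im[165:206,317].max(1))"
```

```text
[0.54095947 0.00784294 0.32486149] [ 1.00899952 -0.96737105 -2.1746391 ] [ 0.87  0.15 -1.03  1.55  0.13  1.51  1.58]
travel mm [  0.    0.6 115.9] q7 1.58 yawx -169.9
turn z 0.1
[317.32099934 187.59879245]
[317.32377695 184.3968524 ]
[317.32656594 181.18179822]
port1 hub pred [317.8393984  208.74860435] [121 103  99  99  98  98  98  98  98  98  99 109 159 172 173 167 108  76
 104 167 200 200 150 127 124 114 112 112 111 111 111 110 110 110 110 109
  98  65  49  47  47]
```

View pics/w9.png

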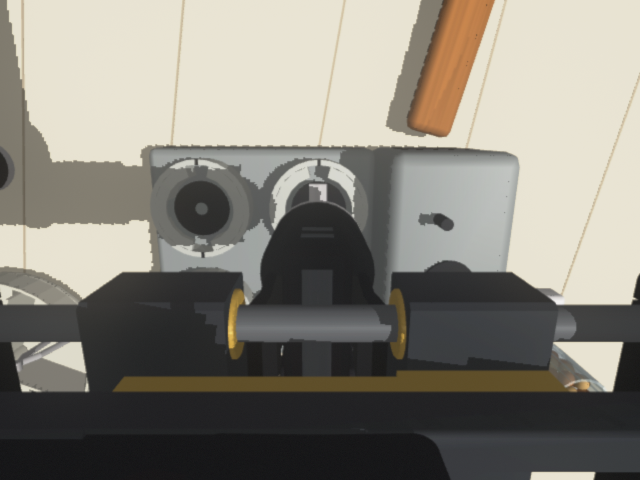

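The tube is over port1 with its lug at (318,184), as predicted, so there's no grip offset. I go down and in.

Emit:
step_arm:
  commands:
    - {"travel": [0, 0.0005, 0.05], "turn": [0, 0, 0]}
    - {"travel": [0, 0.0005, 0.1], "turn": [0, 0, 0]}
    - {"travel": [0, 0.0005, 0.116], "turn": [0, 0, 0]}
    - {"travel": [0, 0.0005, 0.116], "turn": [0, 0, 0]}
    - {"travel": [0, 0.0005, 0.116], "turn": [0, 0, 0]}

```text
time: 23.85
position: [0.5423, 0.0083, 0.2109]
tool_rot: [-0.275, 3.127, 0.0]
ft_force: [0.4, 0.4, -1.3]
grip_width: 0.292
grip_force: 35.0
```

Emit:
step_arm:
  commands:
    - {"travel": [0, 0, 0.004], "turn": [0, 0, 0]}
    - {"travel": [0, 0, 0.008], "turn": [0, 0, 0]}
    - {"travel": [0, 0, 0.012], "turn": [0, 0, 0]}
    - {"travel": [0, 0, 0.014], "turn": [0, 0, 0]}
    - {"travel": [0, 0, 0.014], "turn": [0, 0, 0]}

```text
time: 24.35
position: [0.5413, 0.008, 0.1954]
tool_rot: [-0.274, 3.129, -0.001]
ft_force: [0.4, -0.2, 0.4]
grip_width: 0.295
grip_force: 35.0
```

```bash
python3 -c "
from h import *
s=ctrl.get_state();print(s['position'],s['ft_force'],s['torque']);plan((.5408,.0084,.184),100)"
```

```text
[0.54134246 0.00801947 0.19535383] [ 0.3703268  -0.20588016  0.42322322] [ 0.05932929 -0.09729647  0.01719736]
travel mm [ 0.5  0.5 11.4] q7 1.52 yawx -170.0
turn z 0.0
```

Emit:
step_arm:
  commands:
    - {"travel": [0, 0, 0.004], "turn": [0, 0, 0]}
    - {"travel": [0, 0, 0.008], "turn": [0, 0, 0]}
    - {"travel": [0, 0, 0.012], "turn": [0, 0, 0]}
    - {"travel": [0, 0, 0.012], "turn": [0, 0, 0]}
    - {"travel": [0, 0, 0.012], "turn": [0, 0, 0]}

```text
time: 24.85
position: [0.5416, 0.0081, 0.1841]
tool_rot: [-0.274, 3.129, -0.001]
ft_force: [-2.5, -0.8, 8.8]
grip_width: 0.295
grip_force: 35.0
```

Emit:
step_arm:
  commands:
    - {"travel": [0, 0, 0], "turn": [0, 0, 8]}
    - {"travel": [0, 0, 0], "turn": [0, 0, 16]}
    - {"travel": [0, 0, 0], "turn": [0, 0, 24]}
    - {"travel": [0, 0, 0], "turn": [0, 0, 32]}
    - {"travel": [0, 0, 0], "turn": [0, 0, 40]}

```text
time: 25.35
position: [0.5423, 0.0077, 0.1845]
tool_rot: [0.821, 3.029, -0.001]
ft_force: [0.1, -1.8, 8.2]
grip_width: 0.296
grip_force: 35.0
```

Emit:
step_arm:
  commands:
    - {"travel": [0, 0, 0], "turn": [0, 0, 8]}
    - {"travel": [0, 0, 0], "turn": [0, 0, 16]}
    - {"travel": [0, 0, 0], "turn": [0, 0, 24]}
    - {"travel": [0, 0, 0], "turn": [0, 0, 32]}
    - {"travel": [0, 0, 0], "turn": [0, 0, 40]}

```text
time: 25.85
position: [0.5419, 0.0075, 0.1843]
tool_rot: [1.808, 2.566, 0.0]
ft_force: [-1.2, -1.0, 8.5]
grip_width: 0.296
grip_force: 35.0
```

Emit:
step_arm:
  commands:
    - {"travel": [0, 0, 0], "turn": [0, 0, 5]}
    - {"travel": [0, 0, 0], "turn": [0, 0, 10]}
    - {"travel": [0, 0, 0], "turn": [0, 0, 13]}
    - {"travel": [0, 0, 0], "turn": [0, 0, 13]}

```text
time: 26.25
position: [0.5419, 0.0076, 0.1843]
tool_rot: [2.082, 2.35, 0.0]
ft_force: [-1.5, -1.0, 7.7]
grip_width: 0.296
grip_force: 35.0
```

```bash
python3 -c "
from h import *
s=ctrl.get_state();print(s['position'],s['ft_force'],s['torque'],yaw(s))"
```

```text
[0.54185307 0.00762222 0.18432586] [-1.49357531 -1.01778005  7.72998873] [-0.29571974  0.44268903 -0.05157357] 96.92828720480087
```

Emit:
step_arm:
  commands:
    - {"travel": [0, 0, 0], "turn": [0, 0, -1]}
    - {"travel": [0, 0, -0.003], "turn": [0, 0, -2]}
    - {"travel": [0, 0, -0.007], "turn": [0, 0, -2]}
    - {"travel": [0, 0, -0.007], "turn": [0, 0, -2]}
    - {"travel": [0, 0, -0.007], "turn": [0, 0, -2]}

```text
time: 26.75
position: [0.5419, 0.008, 0.1904]
tool_rot: [2.039, 2.388, 0.002]
ft_force: [1.4, -0.4, 4.1]
grip_width: 0.291
grip_force: 35.0
```

Emit:
step_arm:
  commands:
    - {"travel": [0, 0, 0], "turn": [0, 0, 0]}
    - {"travel": [0, 0, 0], "turn": [0, 0, 0]}
    - {"travel": [0, 0, 0], "turn": [0, 0, 0]}
    - {"travel": [0, 0, 0], "turn": [0, 0, 0]}
    - {"travel": [0, 0, 0], "turn": [0, 0, 0]}
  gripper: 0.65

```text
time: 27.25
position: [0.5408, 0.0081, 0.1897]
tool_rot: [-2.04, -2.389, 0.001]
ft_force: [-0.9, -0.7, -0.6]
grip_width: 0.622
grip_force: 0.0
```

Emit:
step_arm:
  commands:
    - {"travel": [0, 0, -0.05], "turn": [0, 0, 0]}
    - {"travel": [0, 0, -0.1], "turn": [0, 0, 0]}
    - {"travel": [0, 0, -0.12], "turn": [0, 0, 0]}
    - {"travel": [-0.04, 0, -0.12], "turn": [0, 0, 0]}
    - {"travel": [-0.09, 0, -0.12], "turn": [0, 0, 0]}

```text
time: 27.75
position: [0.5559, -0.0787, 0.3119]
tool_rot: [2.031, 2.393, 0.002]
ft_force: [1.3, -0.3, 0.6]
grip_width: 0.645
grip_force: 0.0
```

Emit:
step_arm:
  commands:
    - {"travel": [-0.02, 0, 0], "turn": [0, 0, 0]}
    - {"travel": [-0.02, 0, 0], "turn": [0, 0, 0]}
    - {"travel": [-0.02, 0, 0], "turn": [0, 0, 0]}
    - {"travel": [-0.02, 0, 0], "turn": [0, 0, 0]}

```text
time: 28.15
position: [0.5583, -0.0985, 0.3101]
tool_rot: [-2.037, -2.391, -0.001]
ft_force: [0.5, 0.5, -0.4]
grip_width: 0.647
grip_force: 0.0
```

```bash
python3 -c "
from h import *
s=ctrl.get_state();print(s['position'],yaw(s),s['joint_positions'].round(2))
im=ctrl.get_image('wrist')[:,:,::-1];c=cam('wrist',s);d=np.array([-.1736,.985,0])
im=im[0:300,100:540].copy();sd=ctrl.get_image('scene')[330:430,110:230,::-1];im[:200,:0]=0
out=np.zeros((400,800,3),'uint8');out[:300,:440]=im;out[:300,440:800]=cv2.resize(sd,(360,300));cv2.imwrite('pics/w10.png',out)
for p in((.5408,.0084),(.6541,.0284)):
  for z in(.206,): print([(proj(c,np.array([*p,z])+k*d)-[100,0]).round(1).tolist() for k in(-.03,0,.03)])"
```

```text
[ 0.55826884 -0.09853074  0.31008598] 99.1609109498246 [ 0.77  0.18 -0.72  1.53  0.12  1.48  0.2 ]
[[218.1, 119.0], [217.4, 66.5], [216.7, 10.4]]
[[405.5, 116.2], [410.8, 63.5], [416.5, 7.2]]
```

View pics/w10.png

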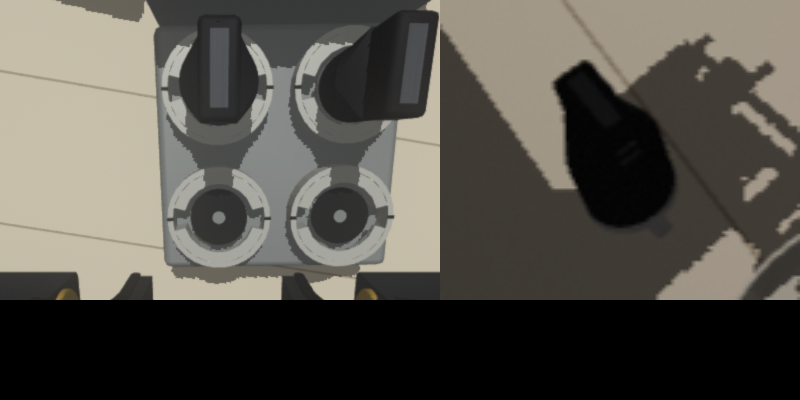

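Both seated tubes match the predicted locked pose, and the right-hand tube's long axis is visible in the inset. I compute its pose from the scene pixels.

```bash
python3 -c "
from h import *
c=cam('scene');a,b=onz(c,(155,356.7),.12),onz(c,(167.3,369.3),.12);print(a,b,np.degrees(np.arctan2(*(b-a)[1::-1]))%180)
l=onz(c,(182.3,405.7),.005);print('lug',l,np.degrees(np.arctan2(l[1]+.381,l[0]-.575))%180)"
```

```text
[ 0.5544971  -0.38134182  0.12      ] [ 0.59181464 -0.37720565  0.12      ] 6.3246922979450675
lug [ 0.60753102 -0.3799915   0.005     ] 1.775672148615878
```

Emit:
step_arm:
  commands:
    - {"travel": [-0.145, 0.028, 0], "turn": [0, 0, 0]}
    - {"travel": [-0.145, 0.028, 0], "turn": [0, 0, 0]}
    - {"travel": [-0.145, 0.028, 0], "turn": [0, 0, 0]}
    - {"travel": [-0.145, 0.028, 0], "turn": [0, 0, 0]}

```text
time: 28.65
position: [0.6083, -0.2476, 0.3076]
tool_rot: [-2.051, -2.379, 0.005]
ft_force: [-0.2, -1.0, -0.8]
grip_width: 0.649
grip_force: 0.0
```

Emit:
step_arm:
  commands:
    - {"travel": [-0.142, 0.028, 0], "turn": [0, 0, -8]}
    - {"travel": [-0.142, 0.028, 0], "turn": [0, 0, -16]}
    - {"travel": [-0.142, 0.028, 0], "turn": [0, 0, -25]}
    - {"travel": [-0.142, 0.028, 0], "turn": [0, 0, -33]}
    - {"travel": [-0.142, 0.028, 0], "turn": [0, 0, -41]}

```text
time: 29.15
position: [0.6589, -0.3759, 0.3082]
tool_rot: [-1.067, -2.953, -0.003]
ft_force: [1.0, 1.2, 0.6]
grip_width: 0.65
grip_force: 0.0
```

Emit:
step_arm:
  commands:
    - {"travel": [0, 0, 0], "turn": [0, 0, -8]}
    - {"travel": [0, 0, 0], "turn": [0, 0, -16]}
    - {"travel": [0, 0, 0], "turn": [0, 0, -25]}
    - {"travel": [0, 0, 0], "turn": [0, 0, -33]}
    - {"travel": [0, 0, 0], "turn": [0, 0, -41]}

```text
time: 29.65
position: [0.659, -0.3739, 0.3103]
tool_rot: [-0.04, 3.141, 0.0]
ft_force: [-0.3, -0.2, 0.5]
grip_width: 0.652
grip_force: 0.0
```

Emit:
step_arm:
  commands:
    - {"travel": [0, 0, 0], "turn": [0, 0, -4]}
    - {"travel": [0, 0, 0], "turn": [0, 0, -4]}
    - {"travel": [0, 0, 0], "turn": [0, 0, -4]}
    - {"travel": [0, 0, 0], "turn": [0, 0, -4]}

```text
time: 30.05
position: [0.6587, -0.3748, 0.3102]
tool_rot: [-0.136, 3.139, -0.0]
ft_force: [-0.7, -0.2, -0.5]
grip_width: 0.651
grip_force: 0.0
```

```bash
python3 -c "
from h import *
s=ctrl.get_state();print(s['position'],yaw(s),s['joint_positions'].round(2))
cv2.imwrite('pics/w11.png',ctrl.get_image('wrist')[:,:,::-1]);c=cam('wrist',s)
print(proj(c,(.573,-.38,.12)))"
```

```text
[ 0.65868225 -0.37479184  0.3101535 ] -175.03098968366655 [ 0.9   0.67 -0.82  0.96  0.47  1.67  1.91]
[320.12210969 115.19181784]
```

View pics/w11.png

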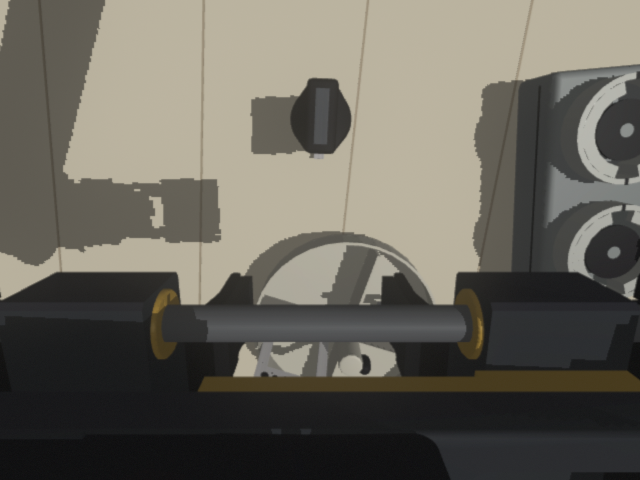

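The right tube's top slot runs (323,89)–(321,145), centred at (322,117). The caddy (340,300) is well clear. I grip it.

```bash
python3 -c "
from h import *
s=ctrl.get_state();c=cam('wrist',s);a,b=onz(c,(323,89),.12),onz(c,(321,145),.12);m=(a+b)/2;an=np.degrees(np.arctan2(*(b-a)[1::-1]));print(m,an%180);plan((m[0],m[1],.105),an+90)"
```

```text
[ 0.57463795 -0.37845089  0.12      ] 3.0615521870705913
travel mm [ 84.    3.8 205.1] q7 1.91 yawx -175.0
turn z 1.9
```

Emit:
step_arm:
  commands:
    - {"travel": [0.045, 0.004, 0], "turn": [0, 0, 2]}
    - {"travel": [0.084, 0.004, 0], "turn": [0, 0, 2]}
    - {"travel": [0.084, 0.004, 0.05], "turn": [0, 0, 2]}
    - {"travel": [0.084, 0.004, 0.1], "turn": [0, 0, 2]}
    - {"travel": [0.084, 0.004, 0.13], "turn": [0, 0, 2]}

```text
time: 30.6
position: [0.5722, -0.3787, 0.1765]
tool_rot: [0.08, -3.137, -0.002]
ft_force: [-0.7, 0.6, -0.8]
grip_width: 0.649
grip_force: 0.0
```

Emit:
step_arm:
  commands:
    - {"travel": [0, 0, 0], "turn": [0, 0, 0]}
    - {"travel": [0, 0, 0.04], "turn": [0, 0, 0]}
    - {"travel": [0, 0, 0.075], "turn": [0, 0, 0]}
    - {"travel": [0, 0, 0.075], "turn": [0, 0, 0]}
    - {"travel": [0, 0, 0.075], "turn": [0, 0, 0]}

```text
time: 31.1
position: [0.5755, -0.3789, 0.1071]
tool_rot: [-0.082, 3.139, -0.001]
ft_force: [0.3, 0.3, 1.0]
grip_width: 0.652
grip_force: 0.0
```

Emit:
step_arm:
  commands:
    - {"travel": [0, 0, 0], "turn": [0, 0, 0]}
    - {"travel": [0, 0, 0], "turn": [0, 0, 0]}
    - {"travel": [0, 0, 0], "turn": [0, 0, 0]}
    - {"travel": [0, 0, 0], "turn": [0, 0, 0]}
    - {"travel": [0, 0, 0], "turn": [0, 0, 0]}
  gripper: 0.0
  force: 35

```text
time: 31.6
position: [0.5746, -0.3787, 0.1055]
tool_rot: [-0.082, 3.14, -0.001]
ft_force: [0.6, -0.4, 1.7]
grip_width: 0.3
grip_force: 35.0
```

```bash
python3 -c "
from h import *
s=ctrl.get_state();print(s['position'],s['ft_force'],s['grip_width']*87,s['grip_force'],yaw(s));plan((.561,-.1049,.105))"
```

```text
[ 0.57458114 -0.37870553  0.10552921] [ 0.58577898 -0.43111525  1.67552689] 26.11798882188231 34.95405510999262 -176.9970359721529
travel mm [ -0.8 274.1   0.4] q7 1.87 yawx -177.0
```

Emit:
step_arm:
  commands:
    - {"travel": [0, 0, -0.05], "turn": [0, 0, 0]}
    - {"travel": [0, 0, -0.1], "turn": [0, 0, 0]}
    - {"travel": [0, 0, -0.15], "turn": [0, 0, 0]}
    - {"travel": [0, 0, -0.2], "turn": [0, 0, 0]}
    - {"travel": [0, 0, -0.22], "turn": [0, 0, 0]}

```text
time: 32.1
position: [0.5758, -0.3786, 0.331]
tool_rot: [-0.082, 3.134, -0.006]
ft_force: [0.6, 0.5, -2.3]
grip_width: 0.299
grip_force: 35.0
```

Emit:
step_arm:
  commands:
    - {"travel": [-0.0005, 0.137, 0], "turn": [0, 0, 0]}
    - {"travel": [-0.0005, 0.137, 0], "turn": [0, 0, 0]}
    - {"travel": [-0.0005, 0.137, 0], "turn": [0, 0, 0]}
    - {"travel": [-0.0005, 0.137, 0], "turn": [0, 0, 0]}
    - {"travel": [-0.0005, 0.137, 0], "turn": [0, 0, 0]}

```text
time: 32.6
position: [0.5677, -0.2408, 0.3252]
tool_rot: [0.086, -3.14, 0.003]
ft_force: [-0.5, -0.6, -0.9]
grip_width: 0.296
grip_force: 35.0
```

Emit:
step_arm:
  commands:
    - {"travel": [-0.0005, 0.137, 0], "turn": [0, 0, 0]}
    - {"travel": [-0.0005, 0.137, 0], "turn": [0, 0, 0]}
    - {"travel": [-0.0005, 0.137, 0], "turn": [0, 0, -3.5]}
    - {"travel": [-0.0005, 0.137, 0], "turn": [0, 0, -7]}
    - {"travel": [-0.0005, 0.137, 0], "turn": [0, 0, -7]}

```text
time: 33.1
position: [0.5613, -0.1049, 0.3252]
tool_rot: [-0.279, 3.129, -0.003]
ft_force: [-0.5, -0.7, -2.2]
grip_width: 0.294
grip_force: 35.0
```

Emit:
step_arm:
  commands:
    - {"travel": [0, 0, 0], "turn": [0, 0, 0]}
    - {"travel": [0, 0, 0], "turn": [0, 0, 0]}
    - {"travel": [0, 0, 0], "turn": [0, 0, 0]}

```text
time: 33.4
position: [0.5611, -0.1064, 0.3247]
tool_rot: [0.27, -3.13, -0.001]
ft_force: [-0.5, -0.4, -1.4]
grip_width: 0.294
grip_force: 35.0
```

```bash
python3 -c "
from h import *
s=ctrl.get_state();print(s['position'],s['ft_force'],s['joint_positions'].round(2));plan((.561,-.1049,.209),100)
im=ctrl.get_image('wrist')[:,:,::-1];c=cam('wrist',s);R=Ro.from_rotvec(s['tool_rot']).as_matrix()
print(proj(c,s['position']+R@[.04,0,.098]))
print(im[175:200,317].max(1));print(im[191,300:335].max(1))"
```

```text
[ 0.5610933  -0.10638083  0.32471654] [-0.47463373 -0.4268819  -1.40609996] [ 1.01  0.25 -1.03  1.48  0.21  1.53  1.72]
travel mm [ -0.2   1.4 115.7] q7 1.72 yawx -170.1
turn z -0.1
[317.32672044 184.39464105]
[119 118 162 170 129 108  81  93 151 201 211 206 148 120 118 126 128 127
 119 116 116 115 114 114 113]
[ 68  69  68  69  68  68  68  71  89 112 119 120 119 118 116 116 116 128
 196 217 218 216 215 215 215 210 133  77  69  69  70  70  69  70  69]
```

The lug is at about (317,184) as predicted, so no grip offset. I insert into port0.

Emit:
step_arm:
  commands:
    - {"travel": [0, 0.0015, 0.05], "turn": [0, 0, 0]}
    - {"travel": [0, 0.0015, 0.1], "turn": [0, 0, 0]}
    - {"travel": [0, 0.0015, 0.116], "turn": [0, 0, 0]}
    - {"travel": [0, 0.0015, 0.116], "turn": [0, 0, 0]}
    - {"travel": [0, 0.0015, 0.116], "turn": [0, 0, 0]}

```text
time: 33.95
position: [0.5621, -0.1036, 0.2109]
tool_rot: [-0.273, 3.127, -0.0]
ft_force: [0.8, -1.3, -1.1]
grip_width: 0.296
grip_force: 35.0
```

Emit:
step_arm:
  commands:
    - {"travel": [0, 0, 0.004], "turn": [0, 0, 0]}
    - {"travel": [0, 0, 0.008], "turn": [0, 0, 0]}
    - {"travel": [0, 0, 0.012], "turn": [0, 0, 0]}
    - {"travel": [0, 0, 0.014], "turn": [0, 0, 0]}
    - {"travel": [0, 0, 0.014], "turn": [0, 0, 0]}

```text
time: 34.45
position: [0.5611, -0.1036, 0.1954]
tool_rot: [-0.274, 3.129, -0.001]
ft_force: [-1.3, 0.8, 1.6]
grip_width: 0.298
grip_force: 35.0
```

```bash
python3 -c "
from h import *
s=ctrl.get_state();print(s['position'],s['ft_force'],s['torque']);plan((.561,-.1049,.184),100)"
```

```text
[ 0.56113139 -0.10355063  0.19538455] [-1.25495269  0.77804622  1.61598591] [ 0.0868825  -0.01266629  0.00467018]
travel mm [ 0.4 -1.3 11.4] q7 1.67 yawx -170.0
turn z 0.0
```

Emit:
step_arm:
  commands:
    - {"travel": [0, -0.0005, 0.004], "turn": [0, 0, 0]}
    - {"travel": [0, -0.001, 0.008], "turn": [0, 0, 0]}
    - {"travel": [0, -0.001, 0.012], "turn": [0, 0, 0]}
    - {"travel": [0, -0.001, 0.012], "turn": [0, 0, 0]}
    - {"travel": [0, -0.001, 0.012], "turn": [0, 0, 0]}

```text
time: 34.95
position: [0.5614, -0.1037, 0.1842]
tool_rot: [-0.275, 3.129, 0.0]
ft_force: [-2.2, 1.7, 8.4]
grip_width: 0.295
grip_force: 35.0
```

Emit:
step_arm:
  commands:
    - {"travel": [0, 0, 0], "turn": [0, 0, 8]}
    - {"travel": [0, 0, 0], "turn": [0, 0, 16]}
    - {"travel": [0, 0, 0], "turn": [0, 0, 24]}
    - {"travel": [0, 0, 0], "turn": [0, 0, 32]}
    - {"travel": [0, 0, 0], "turn": [0, 0, 40]}

```text
time: 35.45
position: [0.5625, -0.1049, 0.1848]
tool_rot: [0.82, 3.029, -0.001]
ft_force: [-0.6, -0.7, 8.8]
grip_width: 0.294
grip_force: 35.0
```

Emit:
step_arm:
  commands:
    - {"travel": [0, 0, 0], "turn": [0, 0, 8]}
    - {"travel": [0, 0, 0], "turn": [0, 0, 16]}
    - {"travel": [0, 0, 0], "turn": [0, 0, 24]}
    - {"travel": [0, 0, 0], "turn": [0, 0, 32]}
    - {"travel": [0, 0, 0], "turn": [0, 0, 40]}

```text
time: 35.95
position: [0.5623, -0.1051, 0.1848]
tool_rot: [1.807, 2.565, 0.0]
ft_force: [-1.1, -1.0, 9.1]
grip_width: 0.295
grip_force: 35.0
```

Emit:
step_arm:
  commands:
    - {"travel": [0, 0, 0], "turn": [0, 0, 5]}
    - {"travel": [0, 0, 0], "turn": [0, 0, 10]}
    - {"travel": [0, 0, 0], "turn": [0, 0, 13]}
    - {"travel": [0, 0, 0], "turn": [0, 0, 13]}

```text
time: 36.35
position: [0.5623, -0.1051, 0.1848]
tool_rot: [2.081, 2.349, 0.001]
ft_force: [-1.0, -0.7, 8.6]
grip_width: 0.297
grip_force: 35.0
```

Emit:
step_arm:
  commands:
    - {"travel": [0, 0, 0], "turn": [0, 0, -1]}
    - {"travel": [0, 0, -0.003], "turn": [0, 0, -2]}
    - {"travel": [0, 0, -0.007], "turn": [0, 0, -2]}
    - {"travel": [0, 0, -0.007], "turn": [0, 0, -2]}
    - {"travel": [0, 0, -0.007], "turn": [0, 0, -2]}

```text
time: 36.85
position: [0.5622, -0.1049, 0.1907]
tool_rot: [2.038, 2.387, 0.002]
ft_force: [2.7, -0.8, 4.1]
grip_width: 0.298
grip_force: 35.0
```

```bash
python3 -c "
from h import *
s=ctrl.get_state();print(s['position'],s['ft_force'],s['torque'],yaw(s))"
```

```text
[ 0.56219089 -0.1048535   0.19074488] [ 2.67819329 -0.81667229  4.06993901] [-0.13992909 -0.6617271  -0.03906714] 98.99817882285573
```

Emit:
step_arm:
  commands:
    - {"travel": [0, 0, 0], "turn": [0, 0, 0]}
    - {"travel": [0, 0, 0], "turn": [0, 0, 0]}
    - {"travel": [0, 0, 0], "turn": [0, 0, 0]}
    - {"travel": [0, 0, 0], "turn": [0, 0, 0]}
    - {"travel": [0, 0, 0], "turn": [0, 0, 0]}
  gripper: 0.65

```text
time: 37.35
position: [0.5607, -0.1044, 0.1896]
tool_rot: [-2.039, -2.389, 0.001]
ft_force: [1.0, -0.1, 0.1]
grip_width: 0.62
grip_force: 0.0
```

Emit:
step_arm:
  commands:
    - {"travel": [0, 0, -0.05], "turn": [0, 0, 0]}
    - {"travel": [0, 0, -0.1], "turn": [0, 0, 0]}
    - {"travel": [0, 0, -0.12], "turn": [0, 0, 0]}
    - {"travel": [0, 0, -0.12], "turn": [0, 0, 0]}
    - {"travel": [0, 0, -0.12], "turn": [0, 0, 0]}

```text
time: 37.85
position: [0.5609, -0.1044, 0.3097]
tool_rot: [2.04, 2.389, -0.001]
ft_force: [0.0, -0.9, 0.1]
grip_width: 0.651
grip_force: 0.0
```

Emit:
step_arm:
  commands:
    - {"travel": [0.14, 0.025, 0], "turn": [0, 0, 0]}
    - {"travel": [0.14, 0.025, 0], "turn": [0, 0, 0]}
    - {"travel": [0.14, 0.025, 0], "turn": [0, 0, 0]}
    - {"travel": [0.14, 0.025, 0], "turn": [0, 0, 0]}
    - {"travel": [0.14, 0.025, 0], "turn": [0, 0, 0]}

```text
time: 38.35
position: [0.5629, 0.0388, 0.3083]
tool_rot: [-2.035, -2.391, 0.003]
ft_force: [0.4, -1.0, -0.4]
grip_width: 0.65
grip_force: 0.0
```

Emit:
step_arm:
  commands:
    - {"travel": [0.14, 0.026, 0], "turn": [0, 0, 0]}
    - {"travel": [0.14, 0.026, 0], "turn": [0, 0, 0]}
    - {"travel": [0.14, 0.026, 0], "turn": [0, 0, 0]}
    - {"travel": [0.14, 0.026, 0], "turn": [0, 0, 0]}
    - {"travel": [0.14, 0.026, 0], "turn": [0, 0, 0]}

```text
time: 38.85
position: [0.5675, 0.1792, 0.3086]
tool_rot: [-2.039, -2.389, 0.004]
ft_force: [0.9, -0.8, 0.3]
grip_width: 0.653
grip_force: 0.0
```

```bash
python3 -c "
from h import *
s=ctrl.get_state();print(s['position'],yaw(s));plan((.5693,.1784,.183),10)
A=ctrl.get_image('scene');B=ctrl.get_image('side')
out=np.hstack([cv2.resize(A[150:370,220:480],(450,381),interpolation=2),cv2.resize(B[170:330,200:347],(350,381),interpolation=2)]);cv2.imwrite('pics/s2.png',out[:,:,::-1])
for n in('scene','side'):
  c=cam(n);print(n,[proj(c,(*p,.206)).round(1).tolist() for p in((.561,-.1049),(.5408,.0083),(.6541,.0284))])"
```

```text
[0.56746751 0.17924604 0.30858627] 99.03234215540873
travel mm [ -1.    2.  125.6] q7 -0.36 yawx 99.0
turn z -1.0
scene [[275.3, 254.1], [313.4, 221.7], [358.4, 248.3]]
side [[351.3, 182.8], [332.4, 205.8], [288.6, 195.0]]
```

View pics/s2.png

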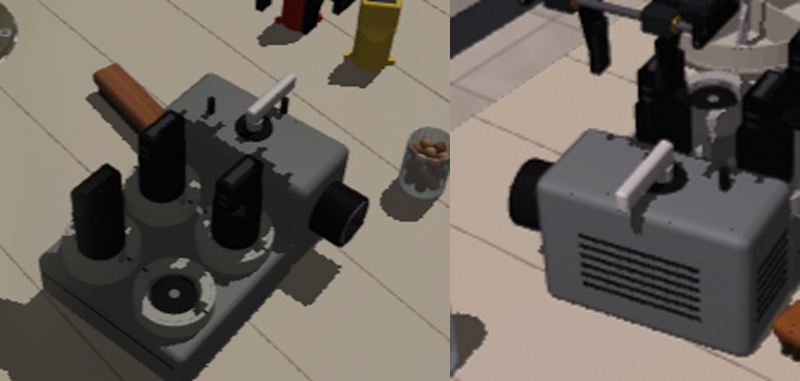

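All three tubes are seated in ports 0, 1 and 3, upright in crop at (98,210), (162,155) and (237,200). The handle still points along +y (shut). Now I open the damper.

Emit:
step_arm:
  commands:
    - {"travel": [-0.001, 0.002, 0.04], "turn": [0, 0, -1]}
    - {"travel": [-0.001, 0.002, 0.08], "turn": [0, 0, -1]}
    - {"travel": [-0.001, 0.002, 0.11], "turn": [0, 0, -1]}
    - {"travel": [-0.001, 0.002, 0.125], "turn": [0, 0, -1]}
    - {"travel": [-0.001, 0.002, 0.125], "turn": [0, 0, -1]}

```text
time: 39.45
position: [0.5691, 0.1767, 0.1829]
tool_rot: [-2.022, -2.402, 0.006]
ft_force: [-0.1, 0.4, -0.5]
grip_width: 0.648
grip_force: 0.0
```

Emit:
step_arm:
  commands:
    - {"travel": [0, 0, 0], "turn": [0, 0, 0]}
    - {"travel": [0, 0, 0], "turn": [0, 0, 0]}
    - {"travel": [0, 0, 0], "turn": [0, 0, 0]}
    - {"travel": [0, 0, 0], "turn": [0, 0, 0]}
    - {"travel": [0, 0, 0], "turn": [0, 0, 0]}
  gripper: 0.0
  force: 8

```text
time: 39.95
position: [0.5699, 0.1796, 0.1856]
tool_rot: [2.019, 2.406, 0.001]
ft_force: [0.1, 0.0, -0.7]
grip_width: 0.281
grip_force: 0.0
```

Emit:
step_arm:
  commands:
    - {"travel": [0, 0, 0], "turn": [0, 0, 0]}
    - {"travel": [0, 0, 0], "turn": [0, 0, 0]}
    - {"travel": [0, 0, 0], "turn": [0, 0, 0]}

```text
time: 40.25
position: [0.5698, 0.1795, 0.1852]
tool_rot: [2.019, 2.407, 0.0]
ft_force: [0.5, 0.7, 1.2]
grip_width: 0.158
grip_force: 8.0
```

```bash
python3 -c "
from h import *
s=ctrl.get_state();print(s['position'],s['ft_force'],s['grip_width']*87,s['grip_force'],yaw(s))"
```

```text
[0.56975346 0.17947008 0.18515796] [0.50216345 0.72434611 1.23466699] 13.71590994332048 7.999276220798492 100.00926663872512
```

Emit:
step_arm:
  commands:
    - {"travel": [-0.0005, -0.007, 0], "turn": [0, 0, -8]}
    - {"travel": [-0.002, -0.014, 0], "turn": [0, 0, -16]}
    - {"travel": [-0.0043, -0.0203, 0], "turn": [0, 0, -24]}
    - {"travel": [-0.0076, -0.0265, 0], "turn": [0, 0, -32]}
    - {"travel": [-0.0117, -0.0321, 0], "turn": [0, 0, -40]}

```text
time: 40.75
position: [0.5401, 0.1624, 0.1852]
tool_rot: [1.066, 2.955, 0.001]
ft_force: [1.1, 0.5, 0.0]
grip_width: 0.158
grip_force: 8.0
```

Emit:
step_arm:
  commands:
    - {"travel": [-0.0005, -0.007, 0], "turn": [0, 0, -8]}
    - {"travel": [-0.002, -0.014, 0], "turn": [0, 0, -16]}
    - {"travel": [-0.0043, -0.0203, 0], "turn": [0, 0, -24]}
    - {"travel": [-0.0076, -0.0265, 0], "turn": [0, 0, -32]}
    - {"travel": [-0.0117, -0.0321, 0], "turn": [0, 0, -40]}

```text
time: 41.25
position: [0.5283, 0.1303, 0.1852]
tool_rot: [-0.009, 3.141, 0.0]
ft_force: [0.6, 0.3, -0.6]
grip_width: 0.159
grip_force: 8.0
```

Emit:
step_arm:
  commands:
    - {"travel": [-0.0005, -0.005, 0], "turn": [0, 0, -6]}
    - {"travel": [-0.001, -0.009, 0], "turn": [0, 0, -10]}
    - {"travel": [-0.001, -0.0115, 0], "turn": [0, 0, -11]}
    - {"travel": [-0.001, -0.0115, 0], "turn": [0, 0, -11]}

```text
time: 41.65
position: [0.5292, 0.1214, 0.1852]
tool_rot: [-0.302, 3.126, 0.007]
ft_force: [-0.2, 5.9, -0.6]
grip_width: 0.162
grip_force: 8.1
```

```bash
python3 -c "
from h import *
s=ctrl.get_state();print(s['position'],s['ft_force'],s['torque'],s['grip_width']*87,s['grip_force'],yaw(s))"
```

```text
[0.52915398 0.12137494 0.18517686] [-0.24079003  5.87855792 -0.6353749 ] [ 1.35484742 -0.18618588 -0.18000049] 14.106974751505073 8.052906319499016 -168.948404065136
```

Emit:
step_arm:
  commands:
    - {"travel": [0, 0, 0], "turn": [0, 0, 0]}
    - {"travel": [0, 0, 0], "turn": [0, 0, 0]}
    - {"travel": [0, 0, 0], "turn": [0, 0, 0]}
    - {"travel": [0, 0, 0], "turn": [0, 0, 0]}
  gripper: 0.6

```text
time: 42.05
position: [0.5295, 0.1181, 0.1849]
tool_rot: [0.3, -3.127, 0.001]
ft_force: [-0.6, -0.9, 0.4]
grip_width: 0.441
grip_force: 0.0
```

Emit:
step_arm:
  commands:
    - {"travel": [0, 0, -0.05], "turn": [0, 0, 0]}
    - {"travel": [0, 0, -0.1], "turn": [0, 0, 0]}
    - {"travel": [0, 0, -0.12], "turn": [0, 0, 0]}
    - {"travel": [-0.045, 0, -0.12], "turn": [0, 0, 0]}
    - {"travel": [-0.06, 0, -0.12], "turn": [0, 0, 0]}

```text
time: 42.55
position: [0.5917, 0.1281, 0.3048]
tool_rot: [-0.294, 3.126, -0.0]
ft_force: [-0.4, -0.6, -0.7]
grip_width: 0.596
grip_force: 0.0
```

Emit:
step_arm:
  commands:
    - {"travel": [0, 0, 0], "turn": [0, 0, 0]}
    - {"travel": [0, 0, 0], "turn": [0, 0, 0]}
    - {"travel": [0, 0, 0], "turn": [0, 0, 0]}

```text
time: 42.85
position: [0.5873, 0.1305, 0.3052]
tool_rot: [0.303, -3.127, 0.001]
ft_force: [0.0, 0.0, 0.1]
grip_width: 0.602
grip_force: 0.0
```

```bash
python3 -c "
from h import *
s=ctrl.get_state();im=ctrl.get_image('wrist');c=cam('wrist',s);cv2.imwrite('pics/w12.png',im[:,:,::-1])
h=cv2.cvtColor(im,cv2.COLOR_RGB2HSV);m=((h[...,2]>150)&(h[...,1]<35)).astype('uint8');m[275:]=0;m[:,:250]=0;m[:,400:]=0
n,l,st,ce=cv2.connectedComponentsWithStats(m);i=1+st[1:,4].argmax();print(s['position'],yaw(s),st[i])
pts=np.argwhere(l==i)[:,::-1].astype('float32')
W=np.array([onz(c,p,.188)[:2] for p in pts],'float32');v=cv2.fitLine(W,2,0,.01,.01).ravel();print('bar',v,np.degrees(np.arctan2(v[1],v[0]))%180,cv2.minAreaRect(W))"
```

```text
[0.58733853 0.13045851 0.30519337] -168.93805179610405 [  261    69   132   206 18157]
bar [0.96780586 0.25169778 0.53467447 0.13180384] 14.578002 ((0.5450308918952942, 0.1281326562166214), (0.13601858913898468, 0.08289390057325363), 11.128965377807617)
```

```bash
python3 -c "
from h import *
s=ctrl.get_state();c=cam('wrist',s);im=cv2.imread('pics/w12.png')[:,:,::-1]
h=cv2.cvtColor(np.ascontiguousarray(im),cv2.COLOR_RGB2HSV)
for t in(195,210,225):
  m=((h[...,2]>t)&(h[...,1]<35)).astype('uint8');m[270:]=0;m[:,:250]=0;m[:,400:]=0
  n,l,st,ce=cv2.connectedComponentsWithStats(m)
  if n<2: continue
  i=1+st[1:,4].argmax();W=np.array([onz(c,p,.188)[:2] for p in np.argwhere(l==i)[:,::-1]],'float32');v=cv2.fitLine(W,2,0,.01,.01).ravel();print(t,st[i],W.mean(0),np.degrees(np.arctan2(v[1],v[0]))%180,cv2.minAreaRect(W)[1])"
```

```text
195 [ 383    0   17  270 2613] [0.5228063  0.16919622] 13.1326685 (0.17120978236198425, 0.011369527317583561)
210 [ 250    0   52   68 2574] [0.46192038 0.0767384 ] 165.28632 (0.03883276507258415, 0.03074049949645996)
225 [ 317  106   14  135 1475] [0.54204017 0.12520376] 9.841064 (0.0890229195356369, 0.00763422017917037)
```

The bar now lies at 189.8°, in line with the dryer's -x axis (190°), so it is fully open. The arm is clear of everything.

```bash
python3 -c "
from bench import ctrl
print(ctrl.close_job())"
```

```text
the job is handed in; nothing more can be done
None
```

The job is handed in: I shut the damper, fitted all three tubes on the table (locked in ports 0, 1 and 3), and swung the damper fully open again; my images and force readings agreed with this, but `close_job()` gave no verdict.

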